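# Stow the spare power supplies in the transport bay and latch its gate

## Task

Pack the transport bay: clear the spanner and the side cutters out of it and lay both flat and lengthwise on the dark tool mat, wholly on it, then stand every power supply module upright in the bay, each squarely on a painted outline of its own (any outline will do). When all are in, swing the bay's gate shut, lifting its latch bar over the striker lip and letting it drop into the catch. Leave everything else where it is.

Things in the scene. Friction and masses are not known exactly. Their poses are not given: they have to be found in the camera images.
- bay: fixed open transport bay on the case top. Origin: centre of its underside, on the table. Grey floor 6 mm thick with four white outlines; inside x -115 to 115, y -105 to 105 mm; black walls 12 mm thick and 50 mm high at -x, +x and +y; the gate closes the -y side. A steel post 24 x 17 mm, 115 mm high, stands at x -116, y -113.5 mm and carries the catch
- spot1 (a point): centre of a white outline 100 x 60 mm painted on the bay's floor, at bay x -58, y 50 mm, z 6 mm; its long side runs along bay x
- spot2 (a point): centre of a white outline 100 x 60 mm painted on the bay's floor, at bay x 58, y 50 mm, z 6 mm; its long side runs along bay x
- spot3 (a point): centre of a white outline 100 x 60 mm painted on the bay's floor, at bay x -58, y -50 mm, z 6 mm; its long side runs along bay x
- spot4 (a point): centre of a white outline 100 x 60 mm painted on the bay's floor, at bay x 58, y -50 mm, z 6 mm; its long side runs along bay x
- gate (a joint): gate angle about the upright hinge axis at bay x 120, y -117 mm, rad: 0 shut (points from the hinge along bay -x), growing as it swings out (1.57: along bay -y), limit 1.8. Panel 10 mm thick, to 215 mm from the hinge, z 25 to 60 mm. Friction 0.04 N m; stays where left
- latch (a joint): latch bar angle, rad: 0 level (rest, also when caught), growing as its free end is lifted, limit 0.7; falls back when let go. Level pivot on the gate's outer face, 70 mm from the hinge, 14 mm outside the gate's mid plane, z 75 mm. Steel bar 8 mm thick, 16 mm high, 90 g, reaching 185 mm from the pivot, past the gate's free end
- knob (a point): grip point on the latch bar's black knob, an upright post 20 mm in diameter, 37 mm high, on top of the bar 105 mm from the pivot; the point is 11 mm below the knob's top and 34 mm above the bar's middle line. Its x axis runs along the bar towards the pivot, y across the gate
- catch (a point): where the bar's middle line rests in the catch, z 75 mm: an 18 mm slot between post (inside) and striker lip (outside). The lip is 8 mm thick, 24 mm along x, and rises to z 92 mm. The bar passes over it when lifted more than 0.17 rad; unlifted, it strikes the lip at gate angle 0.09 and keeps the gate from shutting
- mat: fixed dark rubber tool mat 120 x 180 x 3 mm (x, y, z) on the table in front of the robot; origin: centre of its underside. Its length is its y axis
- spanner: adjustable spanner lying flat in the bay at the start, 0.18 kg, 146 mm long along x: black rubber grip 115 x 22 x 14 mm centred 15 mm from the origin on -x; round steel head, 38 mm across, 12 mm thick, centred 54 mm on +x. Origin: middle of the underside
- cutters: side cutters with red handles, shut, lying flat in the bay at the start, 0.16 kg, 150 mm long along x: grip 105 x 30 x 14 mm centred 20 mm from the origin on -x; steel jaws 45 x 18 mm, 12 mm thick, towards +x. Origin: middle of the underside
- psu1: power supply module, aluminium box 90 x 50 x 40 mm (x, y, z), 0.3 to 0.6 kg, with a black bridge handle on top: bar 64 mm long along x, 14 mm wide in y, from z 56 to 68 mm, standing on two legs 18 mm high. Origin: centre of the underside. Two to four of the four are present
- psu2: power supply module, aluminium box 90 x 50 x 40 mm (x, y, z), 0.3 to 0.6 kg, with a black bridge handle on top: bar 64 mm long along x, 14 mm wide in y, from z 56 to 68 mm, standing on two legs 18 mm high. Origin: centre of the underside. Two to four of the four are present
- psu3: power supply module, aluminium box 90 x 50 x 40 mm (x, y, z), 0.3 to 0.6 kg, with a black bridge handle on top: bar 64 mm long along x, 14 mm wide in y, from z 56 to 68 mm, standing on two legs 18 mm high. Origin: centre of the underside. Two to four of the four are present
- psu4: power supply module, aluminium box 90 x 50 x 40 mm (x, y, z), 0.3 to 0.6 kg, with a black bridge handle on top: bar 64 mm long along x, 14 mm wide in y, from z 56 to 68 mm, standing on two legs 18 mm high. Origin: centre of the underside. Two to four of the four are present
- tin: bystander: small squat steel tin, 42 mm in diameter, 30 mm high, among the modules; origin: centre of underside
- bottle: bystander: white bottle, 64 mm in diameter, 160 mm high, at the far right; origin: centre of underside
- mug: bystander: white mug, 80 mm in diameter, 90 mm high, behind the bay; origin: centre of underside
- screwdriver: bystander: screwdriver lying beyond the gate's swing
- meter: bystander: yellow multimeter 160 x 80 x 35 mm, near right
- tape: bystander: black roll of tape, 70 mm in diameter, 48 mm high, far right

How it is judged:
On the way, in this order (a step that is already met when the one before it is completed fails the run):
1. with the gate still open, both tools lie on the mat and every module stands on an outline in the bay (x of spanner in the frame of mat between -0.045 and 0.045 m and y of spanner in the frame of mat between -0.02 and 0.02 m and z of each of spanner, cutters in the frame of mat below 0.009 m and angle between the x axis of each of spanner, cutters and the y axis of mat, either way round below 0.3 rad and angle between each of spanner, cutters's own z axis and vertical below 0.1 rad and x of cutters in the frame of mat between -0.045 and 0.045 m and y of cutters in the frame of mat between -0.02 and 0.02 m and (horizontal distance between psu1 and spot1 below 0.015 m or horizontal distance between psu1 and spot2 below 0.015 m or horizontal distance between psu1 and spot3 below 0.015 m or horizontal distance between psu1 and spot4 below 0.015 m) and angle between the x axis of each of psu1, psu2, psu3, psu4 and the x axis of bay, either way round below 0.2 rad and angle between each of psu1, psu2, psu3, psu4's own z axis and vertical below 0.12 rad and z of each of psu1, psu2, psu3, psu4 in the frame of bay below 0.014 m and (horizontal distance between psu2 and spot1 below 0.015 m or horizontal distance between psu2 and spot2 below 0.015 m or horizontal distance between psu2 and spot3 below 0.015 m or horizontal distance between psu2 and spot4 below 0.015 m) and (horizontal distance between psu3 and spot1 below 0.015 m or horizontal distance between psu3 and spot2 below 0.015 m or horizontal distance between psu3 and spot3 below 0.015 m or horizontal distance between psu3 and spot4 below 0.015 m) and (horizontal distance between psu4 and spot1 below 0.015 m or horizontal distance between psu4 and spot2 below 0.015 m or horizontal distance between psu4 and spot3 below 0.015 m or horizontal distance between psu4 and spot4 below 0.015 m) and value of joint gate above 0.3 rad), for 0.2 s.
2. the latch bar is lifted clear of the striker lip at the all but shut gate (value of joint gate below 0.12 rad and value of joint latch above 0.14 rad), for 0.05 s.
3. the bar has dropped into the catch with the gate shut (value of joint each of gate, latch below 0.04 rad), for 0.2 s.
At the end, for the whole second after the job is handed in: gate and bar each under 0.04 rad; each module upright on the bay floor within 15 mm and 0.2 rad of an outline; both tools flat on the mat, lengthwise within 0.3 rad, middles within 45 mm of the mat's centre across it and 20 mm along it; all at rest (all of step 3 and x of spanner in the frame of mat between -0.045 and 0.045 m and y of spanner in the frame of mat between -0.02 and 0.02 m and z of each of spanner, cutters in the frame of mat below 0.009 m and angle between the x axis of each of spanner, cutters and the y axis of mat, either way round below 0.3 rad and angle between each of spanner, cutters's own z axis and vertical below 0.1 rad and x of cutters in the frame of mat between -0.045 and 0.045 m and y of cutters in the frame of mat between -0.02 and 0.02 m and (horizontal distance between psu1 and spot1 below 0.015 m or horizontal distance between psu1 and spot2 below 0.015 m or horizontal distance between psu1 and spot3 below 0.015 m or horizontal distance between psu1 and spot4 below 0.015 m) and angle between the x axis of each of psu1, psu2, psu3, psu4 and the x axis of bay, either way round below 0.2 rad and angle between each of psu1, psu2, psu3, psu4's own z axis and vertical below 0.12 rad and z of each of psu1, psu2, psu3, psu4 in the frame of bay below 0.014 m and (horizontal distance between psu2 and spot1 below 0.015 m or horizontal distance between psu2 and spot2 below 0.015 m or horizontal distance between psu2 and spot3 below 0.015 m or horizontal distance between psu2 and spot4 below 0.015 m) and (horizontal distance between psu3 and spot1 below 0.015 m or horizontal distance between psu3 and spot2 below 0.015 m or horizontal distance between psu3 and spot3 below 0.015 m or horizontal distance between psu3 and spot4 below 0.015 m) and (horizontal distance between psu4 and spot1 below 0.015 m or horizontal distance between psu4 and spot2 below 0.015 m or horizontal distance between psu4 and spot3 below 0.015 m or horizontal distance between psu4 and spot4 below 0.015 m) and linear speed of each of psu1, psu2, psu3, psu4, spanner, cutters below 0.02 m/s and velocity of joint latch between -0.1 and 0.1 rad/s); the robot touches nothing.
It fails at once if a bystander (tin, bottle, mug, screwdriver, multimeter or tape) is shifted by more than 80 mm (distance of any of tin, bottle, mug, screwdriver, meter, tape from where it was at the start of the episode above 0.08 m).
Of psu1, psu2, psu3, psu4 only 2 to 4 are there at a start; the rules pass over those that are not, and their reading is None.
At some moment in a run one of psu1, psu2, psu3, psu4 may be knocked a few centimetres aside while the robot is not near it.
Once in a run the grip may slacken for a moment while it holds something.
It also fails if it takes over 210 s, if anything falls off the work surface, if the arm or the gripper's body presses on something with over 40 N, if the wrist force passes 120 N, or if a joint passes its speed limit or range.

## Robot

A 6-joint arm with a two-finger parallel gripper is mounted at the origin on the work surface. World frame = base frame: x ahead of the robot, y to its left, z up, the work surface at z = 0. Lengths are in m, angles in rad, forces in N, time in s.
With the tool pointing down it reaches from about 0.3 to 0.775 m from the base axis. Payload 14.6 kg.
Tool frame: the origin (TCP) lies at the very end of the fingers, on their centre line; the grasp point (between the pads) lies 19 mm behind it; z points along the fingers, y is the line along which they close (so a half turn about z gives the same grasp; the last joint's range is limited). The gripper opens to 94 mm and grips with 3 to 60 N. Pads are 16 mm wide; open, the fingers measure 119 mm over their backs; the gripper's body (75 mm by 177 mm) begins 78 mm behind the grasp point.
Start: joints at [-1.186, 0.3, 1.521, -0, 1.321, -0.067], TCP at [0.24, -0.495, 0.205] pointing down, gripper open.
Joint ranges: [-3.03, 3.03], [-0.79, 2.21], [0.23, 2.52], [-1.04, 4.18], [0, 3.07], [-2.55, 2.55]. Speed limits (rad/s): [2.22, 2.22, 2.57, 3.14, 3.14, 3.14].

## Interface

Orientations are given as [roll, pitch, yaw] about the fixed x, y, z axes, in that order (R = Rz(yaw) Ry(pitch) Rx(roll)).
In Python, from station import ctrl gives the robot as it stands.
- The arm moves only by the tool move_arm, never from a script. Its argument "increments" is a list of rows, each a list of 7 numbers: the opening, from 0 (shut) to 1 (fully open), then the shift along the tool's x, y, z in units of 50 mm (1.0 is 50 mm), then the turn, a rotation vector about the tool's x, y, z in rad. In form: [[claw, tx, ty, tz, rx, ry, rz], ...]. A call has 1 to 20 rows; each row shifts and turns the commanded pose from where the row before left it, along the tool's axes as they then stand; what a row does not reach is not made up. A row lasts 1/10 s, in which the tool goes at most 50 mm and 8.59 degrees, less where a joint would pass 70% of its speed; a pose out of reach is approached as far as the arm can. A call is refused whole if a number of a shift passes 1 or a number of a turn 0.15, either way. A call with a gripper value outside its range is refused whole. The fingers move at their own pace and stop on an object; "force" is the grip in N (left out, the last holds). Time passes only in rows, so rows that do not move let the fingers close. It gives the time, the measured TCP pose, the force, the opening and the grip force at its end, in the units of the state.
- ctrl.get_obs(): the state, without advancing time (a new reading comes with each control period).
- ctrl.camera(name): name is "scene" or "top" or "wrist"; returns a dict with "color" (420x560x3 uint8, blue, green, red), "K" (3x3 intrinsics, pixels), "distortion" ([k1, k2, p1, p2, k3] as OpenCV has them; the pictures are not rectified), "pose" (4x4, takes a point from camera to world coordinates); the wrist camera has in their place "tool_from_camera" (4x4, takes a point from camera to tool coordinates, whose origin is the TCP and whose axes are the flange's). Camera axes: x right, y down, z forward; pixel columns grow to the right and rows downward; lengths in m; the calibration is good to about 2 mm. A picture is of the moment at which its call begins: read the wrist's pose just before it. There is no depth.
- ctrl.hand_in(): hands the job in; it is judged then, once.
Trained networks look in a picture, given as the dict that the camera call returned (one of the last four; its "shot" number tells which), for a name from the list of things; names that differ only in an ending like _2 or _b are one class to them, and where a whole thing is asked for, a point or a joint stands for the part that bears it (a point fixed in the world has none). Each returns a list of dicts, best first, with "conf" (0 to 1); they miss things now and then, are a little off and sometimes report something else, mostly with a low value. They report only what shows in the picture. A call takes as long as a camera call.
- ctrl.cut_out(name, picture): "mask" (420x560 bool, what is visible of it) and "centre" ([row, column] in pixels, amid what is visible of it).
The state is a dict: "time_s": time; "qpos": joint angles; "joint_vel": joint speeds; "tau": joint torques, N m; "ee_pos": TCP position; "eef_rot": TCP orientation; "force": force on the tool from outside, world axes, zero at the start; "moment": the same for the moment, N m; "grip_width": finger opening in m; "grip_force": force on a finger pad.
Only numpy, scipy, OpenCV 4.12 (cv2) and the standard library are available. Lean on these libraries where they do the work, as an engineer would, in place of code of your own. Each camera call takes 0.05 s, during which the arm holds its last target. There are 200 camera calls.

## Working session

There is one attempt and no reset: what is moved stays moved. The work goes in short steps, Python scripts to look and compute and a tool call to move; the robot and the scene stay as the last step left them, time stands still between calls to the robot, and variables do not carry over. Pictures are saved under pics/ and viewed, at most 14 in all, crops included, and the job is handed in when it is done.

Besides the shell and the picture viewer there is one more tool, called after "Request:" by a JSON object that holds its "method" and its "body", one argument or row to a line. move_arm: Moves the arm, as the interface text tells. Its arguments: {"type":"object","properties":{"increments":{"type":"array","items":{"type":"array","items":{"type":"number"}}},"force":{"type":"number"}},"required":["increments"]}

```bash
ls; mkdir -p pics
cat > h.py <<'E'
import numpy as np, cv2
from station import ctrl
from scipy.spatial.transform import Rotation as Rn
def pose(c):
    if 'pose' in c: return np.array(c['pose'])
    o=ctrl.get_obs(); T=np.eye(4); T[:3,:3]=Rn.from_euler('xyz',o['eef_rot']).as_matrix(); T[:3,3]=o['ee_pos']
    return T@np.array(c['tool_from_camera'])
def ray(c,P,uv,z):
    n=cv2.undistortPoints(np.array(uv,float).reshape(-1,1,2),np.array(c['K']),np.array(c['distortion'])).reshape(-1,2)
    d=np.c_[n,np.ones(len(n))]@P[:3,:3].T; t=(z-P[2,3])/d[:,2]
    return P[:3,3]+d*t[:,None]
def proj(c,P,X):
    Q=np.linalg.inv(P); return cv2.projectPoints(np.array(X,float).reshape(-1,1,3),cv2.Rodrigues(Q[:3,:3])[0],Q[:3,3],np.array(c['K']),np.array(c['distortion']))[0].reshape(-1,2)
E
python3 - <<'E'
from h import *
for n in ('scene','top'):
    c=ctrl.camera(n); cv2.imwrite(f'pics/{n}0.png',c['color']); P=pose(c); print(n,P.round(3).tolist(),np.array(c['K']).round(1).tolist())
    if n=='top':
        for k,z in dict(spanner=.013,cutters=.013,psu1=.05,tin=.03,mat=.003,bay=.05,gate=.06,knob=.09).items():
            for d in ctrl.cut_out(k,c)[:6]:
                m=d['mask']; ys,xs=np.nonzero(m); r=cv2.minAreaRect(np.c_[xs,ys].astype(np.float32))
                print(k,round(d['conf'],2),np.round(d['centre']),ray(c,P,[d['centre'][::-1]],z).round(3)[0],np.round(ray(c,P,cv2.boxPoints(r),z)[:,:2],3).tolist())
print(ctrl.get_obs())
E
```

```text
pics
scene [[-0.91, 0.318, -0.267, 0.771], [0.415, 0.714, -0.565, 0.475], [0.011, -0.624, -0.781, 0.778], [0.0, 0.0, 0.0, 1.0]] [[388.4, 0.0, 283.3], [0.0, 388.4, 211.1], [0.0, 0.0, 1.0]]
top [[0.027, -0.993, 0.112, 0.394], [-1.0, -0.027, 0.004, -0.024], [-0.001, -0.112, -0.994, 1.016], [0.0, 0.0, 0.0, 1.0]] [[432.3, 0.0, 276.4], [0.0, 432.3, 214.0], [0.0, 0.0, 1.0]]
spanner 0.95 [196. 141.] [0.541 0.299 0.013] [[0.467, 0.315], [0.622, 0.315], [0.62, 0.274], [0.465, 0.274]]
spanner 0.73 [ 99. 206.] [0.781 0.156 0.013] [[0.839, 0.216], [0.864, 0.13], [0.734, 0.093], [0.71, 0.177]]
spanner 0.3 [245. 438.] [ 0.446 -0.396  0.013] [[0.482, -0.348], [0.501, -0.41], [0.41, -0.435], [0.391, -0.374]]
cutters 0.79 [195. 190.] [0.547 0.185 0.013] [[0.618, 0.23], [0.627, 0.199], [0.486, 0.157], [0.477, 0.187]]
psu1 0.95 [188. 432.] [ 0.573 -0.372  0.05 ] [[0.611, -0.327], [0.629, -0.389], [0.538, -0.411], [0.52, -0.35]]
psu1 0.66 [191. 375.] [ 0.562 -0.243  0.05 ] [[0.597, -0.206], [0.615, -0.263], [0.525, -0.288], [0.507, -0.232]]
psu1 0.65 [243. 436.] [ 0.448 -0.381  0.05 ] [[0.479, -0.335], [
[... 797 characters left out ...]
2, -0.398], [0.622, -0.341]]
{'time_s': 0.5, 'qpos': array([-1.18557236e+00,  2.99941000e-01,  1.52102002e+00,  1.77191272e-05,
        1.32069261e+00, -6.66097068e-02]), 'joint_vel': array([ 0.00011326,  0.00061555,  0.00021787, -0.00018822,  0.00214342,
        0.00099203]), 'tau': array([-9.28594818e-04, -5.31351292e+01, -3.52738738e+01,  7.08004623e-02,
        2.15649797e-02, -2.05767401e-05]), 'ee_pos': array([ 0.24012928, -0.49479262,  0.20541461]), 'eef_rot': array([-3.14153296e+00, -2.11877733e-05,  4.51829282e-01]), 'force': array([-0.68823085, -0.00224651, -1.04205627]), 'moment': array([ 0.1069709 , -0.01784755, -0.02643521]), 'grip_force': 0.0, 'grip_width': 0.09404573401992065}
```

View pics/top0.png

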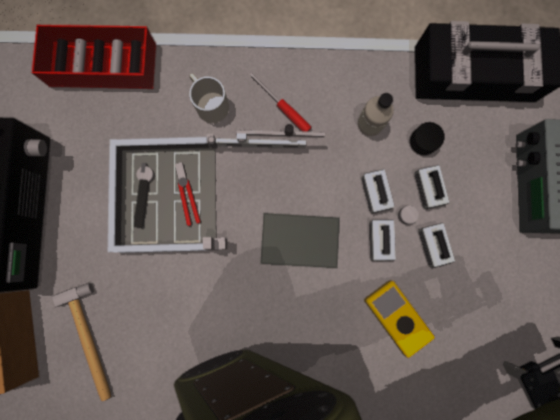

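View pics/scene0.png

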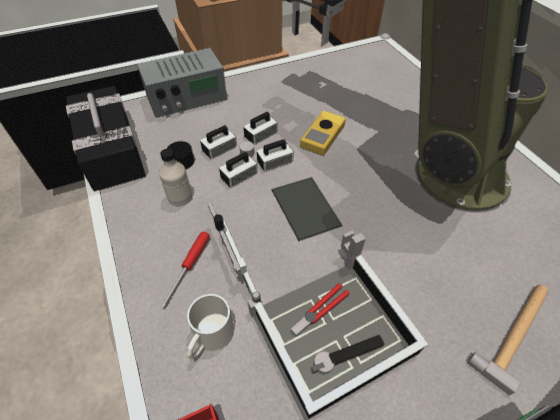

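The top view shows four modules at pixels (377,190), (432,187), (383,240) and (437,245), with the tin between them at (409,214). The spanner (143,196) and cutters (188,195) are in the bay, the mat is at (300,240), and the gate is open with its knob at (288,131). Next I fit the bay and the module boxes.

```bash
cat >> h.py <<'E'
from scipy.optimize import minimize
def rect(cx,cy,a,b,z,n=25):
    t=np.linspace(-1,1,n); o=np.ones(n)
    return np.c_[cx+np.r_[t*a,t*a,o*a,-o*a],cy+np.r_[o*b,-o*b,t*b,t*b],np.full(4*n,z)]
def place(p,L):
    c,s=np.cos(p[2]),np.sin(p[2]); return np.c_[p[0]+c*L[:,0]-s*L[:,1],p[1]+s*L[:,0]+c*L[:,1],L[:,2]]
def fit(c,P,L,p0,img,sx=.03,sy=.1):
    g=cv2.GaussianBlur(img.astype(np.float32),(0,0),.8)
    def f(p):
        uv=proj(c,P,place(p,L)).astype(np.float32); return -cv2.remap(g,uv[:,:1],uv[:,1:],cv2.INTER_LINEAR).mean()
    best=None
    for dx in np.linspace(-sx,sx,9):
        for dy in np.linspace(-sx,sx,9):
            for da in (-sy,0,sy):
                q=np.array(p0)+[dx,dy,da]; v=f(q)
                if best is None or v<best[0]: best=(v,q)
    r=minimize(f,best[1],method='Nelder-Mead',options=dict(initial_simplex=best[1]+np.r_[np.zeros((1,3)),np.diag([.004,.004,.03])],xatol=1e-4,fatol=1e-3))
    return r.x,r.fun
OUT=np.vstack([rect(sx*.058,sy*.05,.0495,.0295,.006) for sx in(-1,1) for sy in(-1,1)])
def box_iou(c,P,mask,p0,parts):
    "fit planar pose so that the silhouette of boxes matches the mask"
    S=4
    M=cv2.resize(mask.astype(np.uint8),None,fx=S,fy=S,interpolation=cv2.INTER_NEAREST)>0
    def f(p):
        I=np.zeros(M.shape,np.uint8)
        for B in parts:
            uv=proj(c,P,place(p,B)); h=cv2.convexHull(((uv+.5)*S).astype(np.float32)).astype(np.int32); cv2.fillConvexPoly(I,h,1)
        I=I>0; return -(I&M).sum()/(I|M).sum()
    r=None
    for da in(-.2,0,.2):
        q=np.array(p0)+[0,0,da]
        t=minimize(f,q,method='Nelder-Mead',options=dict(initial_simplex=q+np.r_[np.zeros((1,3)),np.diag([.008,.008,.12])],xatol=2e-4,fatol=1e-4))
        if r is None or t.fun<r.fun:r=t
    return r.x,r.fun
def bx(x0,x1,y0,y1,z0,z1): return np.array([[x,y,z] for x in(x0,x1) for y in(y0,y1) for z in(z0,z1)],float)
def psu(z): return [bx(-.045,.045,-.025,.025,z,z+.04),bx(-.032,.032,-.007,.007,z+.04,z+.068)]
def spanner(z):
    a=np.linspace(0,6.28,16); h=np.c_[.054+.019*np.cos(a),.019*np.sin(a)]
    return [bx(-.0725,.0425,-.011,.011,z,z+.014),np.r_[np.c_[h,np.full(16,z)],np.c_[h,np.full(16,z+.012)]]]
def cutters(z): return [bx(-.0725,.0325,-.015,.015,z,z+.014),bx(.03,.075,-.009,.009,z,z+.012)]
E
python3 - <<'E'
from h import *
c=ctrl.camera('top');P=pose(c);g=cv2.cvtColor(c['color'],cv2.COLOR_BGR2GRAY)
tp=cv2.morphologyEx(g,cv2.MORPH_TOPHAT,np.ones((7,7)))
b,v=fit(c,P,OUT,[.545,.238,0],tp,.03,.03); print('bay',b.round(4),v)
np.save('bay.npy',b)
im=cv2.resize(c['color'],None,fx=3,fy=3,interpolation=cv2.INTER_CUBIC)
def dr(p,L,col):
    for u in proj(c,P,place(p,L)): cv2.circle(im,tuple(int(t) for t in (u+.5)*3),1,col,-1)
dr(b,OUT,(0,255,0))
dr(b,rect(0,0,.115,.105,.05),(0,0,255))
for k,f,z in(('spanner',spanner,.006),('cutters',cutters,.006),('psu1',psu,0)):
    for d in ctrl.cut_out(k,c)[:4 if k=='psu1' else 1]:
        q=ray(c,P,[d['centre'][::-1]],z+.02)[0]
        p0=[q[0],q[1],.2 if k=='psu1' else 0.]
        if k=='cutters': p0=[q[0],q[1],.3]
        p,v=box_iou(c,P,d['mask'],p0,f(z)); print(k,d['conf'],p.round(4),v)
        for B in f(z): 
            h=cv2.convexHull(((proj(c,P,place(p,B))+.5)*3).astype(np.int32)); cv2.polylines(im,[h],True,(255,0,255),1)
for k,z in dict(tin=.03,bottle=.1,mug=.09,tape=.048,meter=.035).items():
    for d in ctrl.cut_out(k,c)[:1]: print(k,d['conf'],ray(c,P,[d['centre'][::-1]],z)[0].round(3))
# gate / knob
d=[d for d in ctrl.cut_out('knob',c)][0]; print('knob px',ray(c,P,[[289,129.5]],.12))
cv2.imwrite('pics/fit1.png',np.vstack([im[350:800,300:900],]));cv2.imwrite('pics/fit2.png',im[480:840,1050:1410])
E
```

```text
bay [0.5415 0.2436 0.0544] -26.969453811645508
spanner 0.95 [ 0.5404  0.2977 -0.0531] -0.9105064611927121
cutters 0.92 [0.55   0.1939 0.2997] -0.7580976457576236
psu1 0.78 [ 0.5658 -0.254   0.2441] -0.9388562522479319
psu1 0.69 [ 0.4534 -0.2647  0.0281] -0.9310089443399988
psu1 0.63 [ 0.5794 -0.3789  0.2433] -0.9568592658312077
psu1 0.58 [ 0.4464 -0.3895  0.2402] -0.9292232361451146
tin 0.69 [ 0.508 -0.319  0.03 ]
bottle 0.73 [ 0.728 -0.238  0.1  ]
mug 0.8 [0.758 0.142 0.09 ]
tape 0.67 [ 0.564 -0.24   0.048]
meter 0.64 [ 0.272 -0.299  0.035]
knob px [[ 0.67781796 -0.0426074   0.12      ]]
```

View pics/fit1.png

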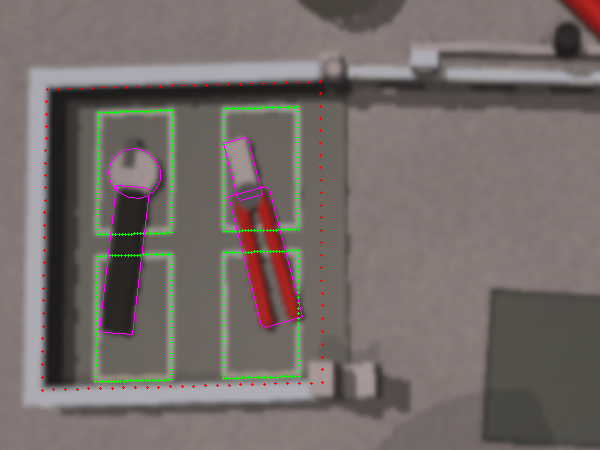

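View pics/fit2.png

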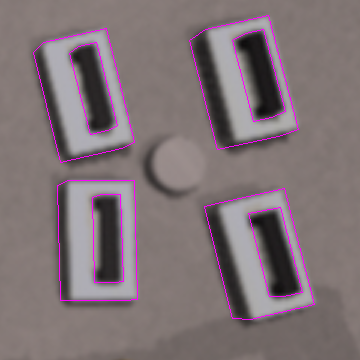

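```bash
cat >> h.py <<'E'
def go(x,y,z,yaw,cur=None):
    o=ctrl.get_obs(); p=np.array(o['ee_pos']); R=Rn.from_euler('xyz',o['eef_rot'])
    T=Rn.from_euler('xyz',[np.pi,0,yaw]); rv=(R.inv()*T).as_rotvec(); d=T.inv().apply(np.array([x,y,z])-p)/.05
    e=o['eef_rot']; print('t',round(o['time_s'],1),'pos',p.round(4),'yaw',round(e[2],3),'grip',round(o['grip_width'],4),round(o['grip_force'],1))
    print(' turn first',rv.round(3),'then shift units',d.round(2),'norm',round(np.linalg.norm(d),1))
E
python3 -c "
from h import *
go(.55,.194,.15,.30)"
```

```text
t 1.0 pos [ 0.2401 -0.4948  0.2055] yaw 0.452 grip 0.0944 0.0
 turn first [ 0.    -0.     0.152] then shift units [  9.99 -11.33   1.11] norm 15.1
```

Request:
{"method": "move_arm", "body": {
  "increments": [
    [0.55,0,0,0,0,0,0.15],
    [0.55,0.556,-0.629,0,0,0,0],
    [0.55,0.556,-0.629,0,0,0,0],
    [0.55,0.556,-0.629,0,0,0,0],
    [0.55,0.556,-0.629,0,0,0,0],
    [0.55,0.556,-0.629,0,0,0,0],
    [0.55,0.556,-0.629,0,0,0,0],
    [0.55,0.556,-0.629,0,0,0,0],
    [0.55,0.556,-0.629,0,0,0,0],
    [0.55,0.556,-0.629,0,0,0,0],
    [0.55,0.556,-0.629,0,0,0,0],
    [0.55,0.556,-0.629,0,0,0,0],
    [0.55,0.556,-0.629,0,0,0,0],
    [0.55,0.556,-0.629,0,0,0,0],
    [0.55,0.556,-0.629,0,0,0,0],
    [0.55,0.556,-0.629,0,0,0,0],
    [0.55,0.556,-0.629,0,0,0,0],
    [0.55,0.556,-0.629,0,0,0,0],
    [0.55,0.556,-0.629,0,0,0,0]
  ]
}}

```text
time_s: 2.9
ee_pos: [0.5501, 0.1962, 0.2055]
eef_rot: [3.142, -0.0, 0.302]
force: [1.0, -0.6, -0.5]
grip_width: 0.0517
grip_force: 0.0
```

Request:
{"method": "move_arm", "body": {
  "increments": [
    [0.55,0,0.04,0.5,0,0,0],
    [0.55,0,0,0.5,0,0,0],
    [0.55,0,0,0.5,0,0,0],
    [0.55,0,0,0.5,0,0,0],
    [0.55,0,0,0.5,0,0,0],
    [0.55,0,0,0.5,0,0,0],
    [0.55,0,0,0.5,0,0,0],
    [0.55,0,0,0.2,0,0,0],
    [0.55,0,0,0.2,0,0,0],
    [0.55,0,0,0,0,0,0],
    [0.1,0,0,0,0,0,0],
    [0.1,0,0,0,0,0,0],
    [0.1,0,0,0,0,0,0],
    [0.1,0,0,0,0,0,0],
    [0.1,0,0,0,0,0,0],
    [0.1,0,0,0,0,0,0]
  ],
  "force": 25
}}

```text
time_s: 4.5
ee_pos: [0.5506, 0.1926, 0.0112]
eef_rot: [-3.142, -0.001, 0.302]
force: [-1.8, -1.1, 5.7]
grip_width: 0.0296
grip_force: 25.0
```

Request:
{"method": "move_arm", "body": {
  "increments": [
    [0.1,0,0,-0.3,0,0,0],
    [0.1,0,0,-0.5,0,0,0],
    [0.1,0,0,-0.5,0,0,0],
    [0.1,0,0,-0.5,0,0,0],
    [0.1,0,0,-0.5,0,0,0],
    [0.1,0,0,-0.5,0,0,0],
    [0.1,0,0,0,0,0,-0.138],
    [0.1,0,0,0,0,0,-0.138],
    [0.1,0,0,0,0,0,-0.138],
    [0.1,0,0,0,0,0,-0.138],
    [0.1,0,0,0,0,0,-0.138],
    [0.1,0,0,0,0,0,-0.138],
    [0.1,0,0,0,0,0,-0.138],
    [0.1,0,0,0,0,0,-0.138],
    [0.1,0,0,0,0,0,-0.138]
  ]
}}

```text
time_s: 6.0
ee_pos: [0.55, 0.1925, 0.1513]
eef_rot: [3.141, -0.0, 1.55]
force: [0.2, -0.3, -1.4]
grip_width: 0.0297
grip_force: 25.0
```

Request:
{"method": "move_arm", "body": {
  "increments": [
    [0.1,-0.55,-0.13,0,0,0,0],
    [0.1,-0.55,-0.13,0,0,0,0],
    [0.1,-0.55,-0.13,0,0,0,0],
    [0.1,-0.55,-0.13,0,0,0,0],
    [0.1,-0.55,-0.13,0,0,0,0],
    [0.1,-0.55,-0.13,0,0,0,0],
    [0.1,-0.55,-0.13,0,0,0,0],
    [0.1,-0.55,-0.13,0,0,0,0],
    [0.1,-0.55,-0.13,0,0,0,0],
    [0.1,-0.55,-0.13,0,0,0,0],
    [0.1,0,0,0,0,0,0]
  ]
}}

```text
time_s: 7.1
ee_pos: [0.4771, -0.0829, 0.1513]
eef_rot: [3.141, 0.001, 1.541]
force: [0.1, 0.4, -1.2]
grip_width: 0.0294
grip_force: 25.0
```

```bash
python3 -c "
from h import *
go(.476,-.079,.0095,1.54)
c=ctrl.camera('top');P=pose(c);d=ctrl.cut_out('mat',c)[0];ys,xs=np.nonzero(d['mask']);
c2=ctrl.camera('wrist');cv2.imwrite('pics/w1.png',c2['color'])"
```

```text
t 7.1 pos [ 0.4771 -0.0829  0.1513] yaw 1.541 grip 0.0294 25.0
 turn first [0.    0.001 0.001] then shift units [ 0.08 -0.03  2.84] norm 2.8
```

View pics/w1.png

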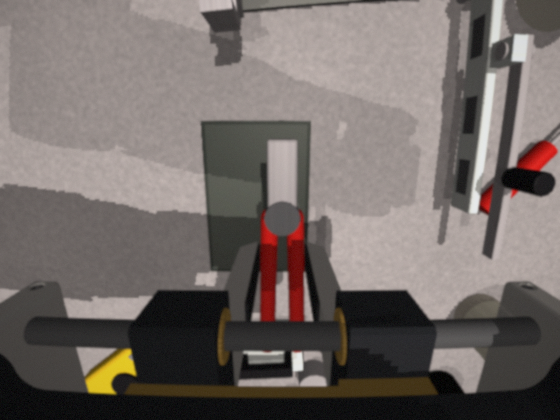

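The cutters are held straight, with the jaw at about (282,170) and the mat spanning (205–310, 122–270) below. I'll set them down.

Request:
{"method": "move_arm", "body": {
  "increments": [
    [0.1,0.08,-0.03,0.5,0,0,0],
    [0.1,0,0,0.5,0,0,0],
    [0.1,0,0,0.5,0,0,0],
    [0.1,0,0,0.5,0,0,0],
    [0.1,0,0,0.4,0,0,0],
    [0.1,0,0,0.2,0,0,0],
    [0.1,0,0,0.15,0,0,0],
    [0.1,0,0,0.08,0,0,0],
    [0.1,0,0,0,0,0,0],
    [0.5,0,0,0,0,0,0],
    [0.5,0,0,0,0,0,0],
    [0.5,0,0,0,0,0,0],
    [0.5,0,0,-0.5,0,0,0],
    [0.5,0,0,-0.5,0,0,0],
    [0.5,0,0,-0.5,0,0,0],
    [0.5,0,0,-0.5,0,0,0],
    [0.5,0,0,-0.5,0,0,0],
    [0.5,0,0,-0.5,0,0,0]
  ]
}}

```text
time_s: 9.05
ee_pos: [0.4763, -0.0766, 0.1603]
eef_rot: [3.141, 0.0, 1.544]
force: [0.2, -0.7, 0.7]
grip_width: 0.047
grip_force: 0.0
```

```bash
python3 -c "
from h import *
go(.5404,.2977,.16,-.053)"
```

```text
t 9.1 pos [ 0.4763 -0.0766  0.1603] yaw 1.544 grip 0.047 0.0
 turn first [ 0.    -0.     1.597] then shift units [ 0.88 -7.54  0.01] norm 7.6
```

Request:
{"method": "move_arm", "body": {
  "increments": [
    [0.5,0,0,0,0,0,0.145],
    [0.5,0,0,0,0,0,0.145],
    [0.5,0,0,0,0,0,0.145],
    [0.5,0,0,0,0,0,0.145],
    [0.5,0,0,0,0,0,0.145],
    [0.5,0,0,0,0,0,0.145],
    [0.5,0,0,0,0,0,0.145],
    [0.5,0,0,0,0,0,0.145],
    [0.5,0,0,0,0,0,0.145],
    [0.5,0,0,0,0,0,0.145],
    [0.5,0,0,0,0,0,0.147],
    [0.5,0.11,-0.84,0,0,0,0],
    [0.5,0.11,-0.84,0,0,0,0],
    [0.5,0.11,-0.84,0,0,0,0],
    [0.5,0.11,-0.84,0,0,0,0],
    [0.5,0.11,-0.84,0,0,0,0],
    [0.5,0.11,-0.84,0,0,0,0],
    [0.5,0.11,-0.84,0,0,0,0],
    [0.5,0.11,-0.84,0,0,0,0],
    [0.5,0,-0.84,0,0,0,0]
  ]
}}

```text
time_s: 11.05
ee_pos: [0.5407, 0.3002, 0.1591]
eef_rot: [-3.142, -0.0, -0.053]
force: [-0.2, -0.3, -0.2]
grip_width: 0.0472
grip_force: 0.0
```

```bash
python3 -c "
from h import *
go(.5404,.2977,.010,-.053)"
```

```text
t 11.1 pos [0.5407 0.3002 0.1591] yaw -0.053 grip 0.0472 0.0
 turn first [-0. -0. -0.] then shift units [-0.    0.05  2.98] norm 3.0
```

Request:
{"method": "move_arm", "body": {
  "increments": [
    [0.5,0,0.03,0.5,0,0,0],
    [0.5,0,0,0.5,0,0,0],
    [0.5,0,0,0.5,0,0,0],
    [0.5,0,0,0.5,0,0,0],
    [0.5,0,0,0.5,0,0,0],
    [0.5,0,0,0.3,0,0,0],
    [0.5,0,0,0.18,0,0,0],
    [0.5,0,0,0,0,0,0],
    [0.1,0,0,0,0,0,0],
    [0.1,0,0,0,0,0,0],
    [0.1,0,0,0,0,0,0],
    [0.1,0,0,0,0,0,0],
    [0.1,0,0,0,0,0,0],
    [0.1,0,0,-0.3,0,0,0],
    [0.1,0,0,-0.5,0,0,0],
    [0.1,0,0,-0.5,0,0,0],
    [0.1,0,0,-0.5,0,0,0],
    [0.1,0,0,-0.5,0,0,0],
    [0.1,0,0,-0.5,0,0,0]
  ],
  "force": 25
}}

```text
time_s: 12.95
ee_pos: [0.5402, 0.297, 0.1519]
eef_rot: [-3.141, -0.0, -0.053]
force: [-0.6, 0.5, -1.3]
grip_width: 0.0219
grip_force: 25.0
```

```bash
python3 -c "
from h import *
go(.420,-.077,.0085,1.54)
c=ctrl.camera('top');P=pose(c);cv2.imwrite('pics/t2.png',c['color'])
d=ctrl.cut_out('cutters',c)[0];print(d['conf'],box_iou(c,P,d['mask'],[.476,-.08,1.54],cutters(.003)))
d=ctrl.cut_out('mat',c)[0];print(d['conf'],box_iou(c,P,d['mask'],[.448,-.078,-.03],[bx(-.06,.06,-.09,.09,.003,.003)]))
"
```

```text
t 12.9 pos [0.5402 0.297  0.1519] yaw -0.053 grip 0.0219 25.0
 turn first [-0.    -0.    -1.593] then shift units [-7.55 -2.17  2.87] norm 8.4
0.78 (array([ 0.47622761, -0.07589965,  1.54957629]), np.float64(-0.8481687352470875))
0.67 (array([ 0.4477807 , -0.07674976, -0.02434408]), np.float64(-0.8234961609119601))
```

Request:
{"method": "move_arm", "body": {
  "increments": [
    [0.1,0,0,0,0,0,-0.145],
    [0.1,0,0,0,0,0,-0.145],
    [0.1,0,0,0,0,0,-0.145],
    [0.1,0,0,0,0,0,-0.145],
    [0.1,0,0,0,0,0,-0.145],
    [0.1,0,0,0,0,0,-0.145],
    [0.1,0,0,0,0,0,-0.145],
    [0.1,0,0,0,0,0,-0.145],
    [0.1,0,0,0,0,0,-0.145],
    [0.1,0,0,0,0,0,-0.145],
    [0.1,0,0,0,0,0,-0.143]
  ]
}}

```text
time_s: 14.2
ee_pos: [0.5397, 0.2968, 0.1482]
eef_rot: [-3.139, 0.001, 1.546]
force: [-0.3, -0.3, -2.1]
grip_width: 0.0217
grip_force: 25.0
```

Request:
{"method": "move_arm", "body": {
  "increments": [
    [0.1,-0.63,-0.18,0,0,0,0],
    [0.1,-0.63,-0.18,0,0,0,0],
    [0.1,-0.63,-0.18,0,0,0,0],
    [0.1,-0.63,-0.18,0,0,0,0],
    [0.1,-0.63,-0.18,0,0,0,0],
    [0.1,-0.63,-0.18,0,0,0,0],
    [0.1,-0.63,-0.18,0,0,0,0],
    [0.1,-0.63,-0.18,0,0,0,0],
    [0.1,-0.63,-0.18,0,0,0,0],
    [0.1,-0.63,-0.18,0,0,0,0],
    [0.1,-0.63,-0.18,0,0,0,0],
    [0.1,-0.63,-0.18,0,0,0,0],
    [0.1,0,0,0,0,0,0]
  ]
}}

```text
time_s: 15.5
ee_pos: [0.4192, -0.0796, 0.1489]
eef_rot: [-3.14, -0.0, 1.537]
force: [0.1, 0.2, -2.3]
grip_width: 0.0212
grip_force: 25.0
```

```bash
python3 -c "
from h import *
go(.420,-.077,.0085,1.54)
c=ctrl.camera('top');P=pose(c)
for d in ctrl.cut_out('spanner',c)[:2]: print(d['conf'],d['mask'].sum(),box_iou(c,P,d['mask'],[.42,-.08,1.54],spanner(.148)))
"
```

```text
t 15.5 pos [ 0.4192 -0.0796  0.1489] yaw 1.537 grip 0.0212 25.0
 turn first [-0.002 -0.    -0.003] then shift units [0.05 0.01 2.81] norm 2.8
0.59 38 (array([ 0.40957371, -0.06259112,  1.49490105]), np.float64(-0.041374617216740385))
0.53 1042 (array([ 0.42, -0.08,  1.34]), np.float64(0.0))
```

Request:
{"method": "move_arm", "body": {
  "increments": [
    [0.1,0.04,0,0.5,0,0,0],
    [0.1,0,0,0.5,0,0,0],
    [0.1,0,0,0.5,0,0,0],
    [0.1,0,0,0.5,0,0,0],
    [0.1,0,0,0.4,0,0,0],
    [0.1,0,0,0.2,0,0,0],
    [0.1,0,0,0.15,0,0,0],
    [0.1,0,0,0.06,0,0,0],
    [0.1,0,0,0,0,0,0],
    [0.35,0,0,0,0,0,0],
    [0.35,0,0,0,0,0,0],
    [0.35,0,0,0,0,0,0],
    [0.35,0,0,-0.5,0,0,0],
    [0.35,0,0,-0.5,0,0,0],
    [0.5,0,0,-0.5,0,0,0],
    [0.5,0,0,-0.5,0,0,0],
    [0.5,0,0,-0.5,0,0,0],
    [0.5,0,0,-0.5,0,0,0]
  ]
}}

```text
time_s: 17.4
ee_pos: [0.4207, -0.0754, 0.1608]
eef_rot: [3.141, 0.0, 1.54]
force: [0.1, 0.7, 0.2]
grip_width: 0.0468
grip_force: 0.0
```

```bash
cat > look.py <<'E'
from h import *
b=np.load('bay.npy')
c=ctrl.camera('top');P=pose(c);cv2.imwrite('pics/last.png',c['color'])
print('tool',np.round(ctrl.get_obs()['ee_pos'],3))
for k,f,z,m in(('spanner',spanner,.003,[.42,-.077,1.54]),('cutters',cutters,.003,[.476,-.077,1.54])):
    for d in ctrl.cut_out(k,c)[:1]: print(k,round(d['conf'],2),[np.round(v,3) for v in box_iou(c,P,d['mask'],m,f(z))])
for d in ctrl.cut_out('psu1',c)[:6]:
    q=ray(c,P,[d['centre'][::-1]],.04)[0]; r=np.array([[np.cos(b[2]),np.sin(b[2])],[-np.sin(b[2]),np.cos(b[2])]])
    inb=q[1]>.12
    p,v=box_iou(c,P,d['mask'],[q[0],q[1],.054 if inb else .2],psu(.006 if inb else 0))
    print('psu',round(d['conf'],2),p.round(4),round(v,3),'bay',(r@(p[:2]-b[:2])).round(4) if inb else '')
E
python3 look.py; python3 -c "
from h import *
go(.5658,-.254,.16,.244)"
```

```text
tool [ 0.422 -0.076  0.164]
spanner 0.26 [array([ 0.42 , -0.077,  1.34 ]), np.float64(0.0)]
cutters 0.69 [array([ 0.476, -0.077,  1.34 ]), np.float64(0.0)]
psu 0.88 [ 0.5681 -0.253   0.2152] -0.939 bay 
psu 0.8 [ 0.4461 -0.3889  0.2889] -0.961 bay 
psu 0.73 [ 0.5788 -0.379   0.2321] -0.964 bay 
psu 0.57 [ 0.4757 -0.2656  0.096 ] -0.958 bay 
psu 0.16 [ 0.4595 -0.0027  0.19  ] -0.323 bay 
t 17.6 pos [ 0.4208 -0.0754  0.1595] yaw 1.54 grip 0.0473 0.0
 turn first [ 1.000e-03 -0.000e+00  1.296e+00] then shift units [ 1.95  4.17 -0.01] norm 4.6
```

Request:
{"method": "move_arm", "body": {
  "increments": [
    [0.5,0,0,0,0,0,0.146],
    [0.5,0,0,0,0,0,0.146],
    [0.5,0,0,0,0,0,0.146],
    [0.5,0,0,0,0,0,0.146],
    [0.5,0,0,0,0,0,0.146],
    [0.5,0,0,0,0,0,0.146],
    [0.5,0,0,0,0,0,0.146],
    [0.5,0,0,0,0,0,0.146],
    [0.5,0,0,0,0,0,0.146],
    [0.5,0.34,0.69,0,0,0,0],
    [0.5,0.34,0.69,0,0,0,0],
    [0.5,0.34,0.69,0,0,0,0],
    [0.5,0.34,0.69,0,0,0,0],
    [0.5,0.34,0.69,0,0,0,0],
    [0.5,0.34,0.69,0,0,0,0],
    [0.5,0,0,0,0,0,0]
  ]
}}

```text
time_s: 19.2
ee_pos: [0.5672, -0.2569, 0.1566]
eef_rot: [-3.14, 0.002, 0.224]
force: [-1.6, 0.4, -0.1]
grip_width: 0.0472
grip_force: 0.0
```

```bash
cat > wl.py <<'E'
from h import *
c=ctrl.camera('wrist');P=pose(c);o=ctrl.get_obs()
q0=np.array(o['ee_pos'])
for d in ctrl.cut_out('psu1',c)[:4]:
    q=ray(c,P,[d['centre'][::-1]],.05)[0]
    p,v=box_iou(c,P,d['mask'],[q[0],q[1],o['eef_rot'][2]],psu(0)); print(round(d['conf'],2),p.round(4),round(v,3))
E
python3 wl.py; python3 look.py; python3 -c "
from h import *
go(.5681,-.253,.046,.23)"
```

```text
0.83 [ 0.4777 -0.4101  0.8776] -0.07
0.82 [ 0.5658 -0.2508  0.2193] -0.967
0.77 [ 0.4705 -0.263   0.0978] -0.841
0.74 [ 0.5788 -0.3784  0.2516] -0.977
tool [ 0.566 -0.254  0.158]
cutters 0.71 [array([ 0.476, -0.078,  1.549]), np.float64(-0.615)]
psu 0.47 [ 0.5631 -0.2074  0.418 ] -0.098 bay 
t 19.5 pos [ 0.5662 -0.2535  0.1596] yaw 0.227 grip 0.0467 0.0
 turn first [-0.    -0.    -0.003] then shift units [ 0.04 -0.    2.27] norm 2.3
```

Request:
{"method": "move_arm", "body": {
  "increments": [
    [0.5,0,-0.04,0.5,0,0,0],
    [0.5,0,0,0.5,0,0,0],
    [0.5,0,0,0.5,0,0,0],
    [0.5,0,0,0.45,0,0,0],
    [0.5,0,0,0.3,0,0,0],
    [0.5,0,0,0,0,0,0],
    [0.0,0,0,0,0,0,0],
    [0.0,0,0,0,0,0,0],
    [0.0,0,0,0,0,0,0],
    [0.0,0,0,0,0,0,0],
    [0.0,0,0,0,0,0,0],
    [0.0,0,0,-0.3,0,0,0],
    [0.0,0,0,-0.5,0,0,0],
    [0.0,0,0,-0.5,0,0,0],
    [0.0,0,0,-0.5,0,0,0],
    [0.0,0,0,-0.5,0,0,0]
  ],
  "force": 40
}}

```text
time_s: 21.1
ee_pos: [0.5657, -0.2522, 0.1636]
eef_rot: [-3.141, 0.0, 0.226]
force: [0.6, 0.2, -4.0]
grip_width: 0.0136
grip_force: 40.0
```

```bash
cat > spot.py <<'E'
import sys
from h import *
b=np.load('bay.npy'); s={1:(-.058,.05),2:(.058,.05),3:(-.058,-.05),4:(.058,-.05)}[int(sys.argv[1])]
off=float(sys.argv[2])  # module centre minus tcp along tool x
p=place(b,np.array([[s[0]-off,s[1],0]]))[0]; print(p.round(4))
go(p[0],p[1],float(sys.argv[3]),b[2])
E
python3 spot.py 2 0.0 .17
python3 - <<'E'
from h import *
c=ctrl.camera('wrist');P=pose(c);o=ctrl.get_obs();cv2.imwrite('pics/w2.png',c['color'])
z=o['ee_pos'][2]-.047
for d in ctrl.cut_out('psu1',c)[:2]:
    p,v=box_iou(c,P,d['mask'],[*o['ee_pos'][:2],o['eef_rot'][2]],psu(z)); print(d['conf'],p,v)
E
```

```text
[0.5967 0.2967 0.    ]
t 21.1 pos [ 0.5657 -0.2522  0.1636] yaw 0.226 grip 0.0136 40.0
 turn first [-0.     0.     0.171] then shift units [  1.22 -10.93  -0.13] norm 11.0
0.97 [ 0.5671185  -0.25285129  0.02581981] 0.0
0.7 [ 0.44730161 -0.2692661   0.30158481] -0.024662559375440908
```

View pics/w2.png

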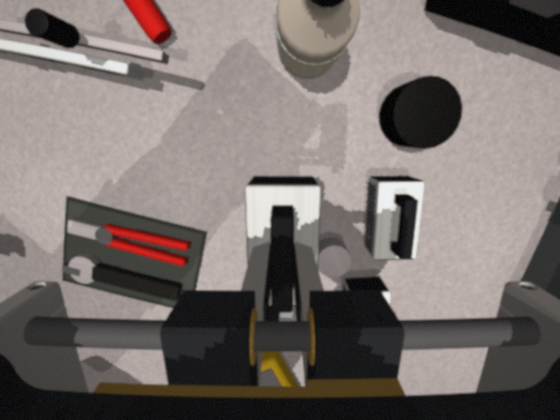

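The module is held centred in the jaws (bar at 282,250), and both tools lie lengthwise on the mat at the left. I'll carry it to spot2.

Request:
{"method": "move_arm", "body": {
  "increments": [
    [0.0,0,0,-0.15,0,0,0.086],
    [0.0,0,0,0,0,0,0.086],
    [0.0,0.09,-0.8,0,0,0,0],
    [0.0,0.09,-0.8,0,0,0,0],
    [0.0,0.09,-0.8,0,0,0,0],
    [0.0,0.09,-0.8,0,0,0,0],
    [0.0,0.09,-0.8,0,0,0,0],
    [0.0,0.09,-0.8,0,0,0,0],
    [0.0,0.09,-0.8,0,0,0,0],
    [0.0,0.09,-0.8,0,0,0,0],
    [0.0,0.09,-0.8,0,0,0,0],
    [0.0,0.09,-0.8,0,0,0,0],
    [0.0,0.09,-0.8,0,0,0,0],
    [0.0,0.09,-0.8,0,0,0,0],
    [0.0,0.09,-0.8,0,0,0,0],
    [0.0,0.05,-0.5,0,0,0,0],
    [0.0,0,0,0,0,0,0],
    [0.0,0,0,0,0,0,0]
  ]
}}

```text
time_s: 23.0
ee_pos: [0.5971, 0.2951, 0.168]
eef_rot: [3.141, 0.002, 0.055]
force: [0.2, -0.5, -3.6]
grip_width: 0.0135
grip_force: 40.0
```

```bash
python3 spot.py 2 0.0 .054; python3 look.py
```

```text
[0.5967 0.2967 0.    ]
t 23.0 pos [0.5971 0.2951 0.168 ] yaw 0.055 grip 0.0135 40.0
 turn first [0.001 0.002 0.   ] then shift units [-0.01 -0.03  2.28] norm 2.3
tool [0.597 0.294 0.168]
spanner 0.73 [array([ 0.42 , -0.074,  1.531]), np.float64(-0.91)]
cutters 0.63 [array([ 0.476, -0.077,  1.34 ]), np.float64(0.0)]
psu 0.87 [ 0.4463 -0.3886  0.2941] -0.961 bay 
psu 0.75 [ 0.4738 -0.2655  0.1427] -0.943 bay 
psu 0.7 [0.6161 0.3325 0.0051] -0.549 bay [0.0793 0.0846]
psu 0.64 [ 0.579  -0.3791  0.2419] -0.963 bay
```

Request:
{"method": "move_arm", "body": {
  "increments": [
    [0.0,0,-0.04,0.4,0,0,0],
    [0.0,0,0,0.5,0,0,0],
    [0.0,0,0,0.5,0,0,0],
    [0.0,0,0,0.4,0,0,0],
    [0.0,0,0,0.25,0,0,0],
    [0.0,0,0,0.15,0,0,0],
    [0.0,0,0,0.08,0,0,0],
    [0.0,0,0,0,0,0,0],
    [0.5,0,0,0,0,0,0],
    [0.5,0,0,0,0,0,0],
    [0.5,0,0,0,0,0,0],
    [0.5,0,0,-0.4,0,0,0],
    [0.5,0,0,-0.5,0,0,0],
    [0.5,0,0,-0.5,0,0,0],
    [0.5,0,0,-0.5,0,0,0],
    [0.5,0,0,-0.4,0,0,0]
  ]
}}

```text
time_s: 24.8
ee_pos: [0.5979, 0.2973, 0.1727]
eef_rot: [-3.141, -0.002, 0.054]
force: [0.1, -0.3, 1.2]
grip_width: 0.0469
grip_force: 0.0
```

```bash
python3 look.py; python3 -c "
from h import *
go(.5788,-.3785,.165,.245)"
```

```text
tool [0.599 0.298 0.176]
spanner 0.64 [array([ 0.42 , -0.074,  1.532]), np.float64(-0.899)]
cutters 0.74 [array([ 0.476, -0.077,  1.34 ]), np.float64(0.0)]
psu 0.88 [ 0.5789 -0.3791  0.2387] -0.956 bay 
psu 0.87 [ 0.4738 -0.2658  0.1358] -0.927 bay 
psu 0.79 [ 0.4464 -0.3887  0.2705] -0.939 bay 
psu 0.72 [0.5965 0.2982 0.0546] -0.868 bay [0.0579 0.0515]
psu 0.66 [ 0.4721 -0.0866  1.8344] -0.489 bay 
psu 0.55 [ 0.6923 -0.3667 -0.5203] -0.685 bay 
t 25.0 pos [0.5976 0.2971 0.1702] yaw 0.054 grip 0.0471 0.0
 turn first [-0.    -0.    -0.191] then shift units [-3.64 13.02  0.1 ] norm 13.5
```

Request:
{"method": "move_arm", "body": {
  "increments": [
    [0.5,0,0,0,0,0,-0.096],
    [0.5,0,0,0,0,0,-0.096],
    [0.5,-0.214,0.766,0,0,0,0],
    [0.5,-0.214,0.766,0,0,0,0],
    [0.5,-0.214,0.766,0,0,0,0],
    [0.5,-0.214,0.766,0,0,0,0],
    [0.5,-0.214,0.766,0,0,0,0],
    [0.5,-0.214,0.766,0,0,0,0],
    [0.5,-0.214,0.766,0,0,0,0],
    [0.5,-0.214,0.766,0,0,0,0],
    [0.5,-0.214,0.766,0,0,0,0],
    [0.5,-0.214,0.766,0,0,0,0],
    [0.5,-0.214,0.766,0,0,0,0],
    [0.5,-0.214,0.766,0,0,0,0],
    [0.5,-0.214,0.766,0,0,0,0],
    [0.5,-0.214,0.766,0,0,0,0],
    [0.5,-0.214,0.766,0,0,0,0],
    [0.5,-0.214,0.766,0,0,0,0],
    [0.5,-0.214,0.766,0,0,0,0],
    [0.5,0,0,0,0,0,0]
  ]
}}

```text
time_s: 27.0
ee_pos: [0.5779, -0.3827, 0.1679]
eef_rot: [-3.14, 0.002, 0.242]
force: [-0.6, 0.2, -0.3]
grip_width: 0.0468
grip_force: 0.0
```

```bash
python3 wl.py; python3 -c "
from h import *
go(.5788,-.379,.046,.245)"
```

```text
0.92 [ 0.4687 -0.3814  0.2476] -0.663
0.79 [ 0.5797 -0.3769  0.2406] -0.969
0.74 [ 0.4745 -0.262   0.1143] -0.833
0.43 [ 0.4874 -0.3246 -0.1531] -0.232
t 27.1 pos [ 0.579  -0.3789  0.1684] yaw 0.245 grip 0.0469 0.0
 turn first [-0.002  0.002 -0.   ] then shift units [-0.    0.    2.45] norm 2.4
```

Request:
{"method": "move_arm", "body": {
  "increments": [
    [0.5,0,-0.02,0.5,0,0,0],
    [0.5,0,0,0.5,0,0,0],
    [0.5,0,0,0.5,0,0,0],
    [0.5,0,0,0.5,0,0,0],
    [0.5,0,0,0.43,0,0,0],
    [0.5,0,0,0,0,0,0],
    [0.0,0,0,0,0,0,0],
    [0.0,0,0,0,0,0,0],
    [0.0,0,0,0,0,0,0],
    [0.0,0,0,0,0,0,0],
    [0.0,0,0,0,0,0,0],
    [0.0,0,0,-0.3,0,0,0],
    [0.0,0,0,-0.5,0,0,0],
    [0.0,0,0,-0.5,0,0,0],
    [0.0,0,0,-0.5,0,0,0],
    [0.0,0,0,-0.5,0,0,0],
    [0.0,0,0,-0.1,0,0,0]
  ],
  "force": 40
}}

```text
time_s: 28.8
ee_pos: [0.5801, -0.3782, 0.1729]
eef_rot: [3.138, -0.003, 0.246]
force: [0.5, -0.6, -3.3]
grip_width: 0.0134
grip_force: 40.0
```

```bash
python3 spot.py 1 0.0 .17
```

```text
[0.4809 0.2904 0.    ]
t 28.8 pos [ 0.5801 -0.3782  0.1729] yaw 0.246 grip 0.0134 40.0
 turn first [ 0.003 -0.003  0.191] then shift units [ -1.25 -13.46   0.06] norm 13.5
```

Request:
{"method": "move_arm", "body": {
  "increments": [
    [0.0,0,0,-0.2,0,0,0.096],
    [0.0,0,0,-0.2,0,0,0.096],
    [0.0,-0.074,-0.792,0,0,0,0],
    [0.0,-0.074,-0.792,0,0,0,0],
    [0.0,-0.074,-0.792,0,0,0,0],
    [0.0,-0.074,-0.792,0,0,0,0],
    [0.0,-0.074,-0.792,0,0,0,0],
    [0.0,-0.074,-0.792,0,0,0,0],
    [0.0,-0.074,-0.792,0,0,0,0],
    [0.0,-0.074,-0.792,0,0,0,0],
    [0.0,-0.074,-0.792,0,0,0,0],
    [0.0,-0.074,-0.792,0,0,0,0],
    [0.0,-0.074,-0.792,0,0,0,0],
    [0.0,-0.074,-0.792,0,0,0,0],
    [0.0,-0.074,-0.792,0,0,0,0],
    [0.0,-0.074,-0.792,0,0,0,0],
    [0.0,-0.074,-0.792,0,0,0,0],
    [0.0,-0.074,-0.792,0,0,0,0],
    [0.0,-0.074,-0.792,0,0,0,0],
    [0.0,0,0,0,0,0,0]
  ]
}}

```text
time_s: 30.8
ee_pos: [0.4788, 0.2947, 0.188]
eef_rot: [-3.141, 0.002, 0.058]
force: [-0.4, -0.4, -4.2]
grip_width: 0.0134
grip_force: 40.0
```

```bash
python3 spot.py 1 0.0 .053
python3 - <<'E'
from h import *
c=ctrl.camera('wrist');P=pose(c);o=ctrl.get_obs();cv2.imwrite('pics/w3.png',c['color'])
E
```

```text
[0.4809 0.2904 0.    ]
t 30.8 pos [0.4788 0.2947 0.188 ] yaw 0.058 grip 0.0134 40.0
 turn first [-0.     0.002  0.003] then shift units [0.04 0.09 2.7 ] norm 2.7
```

View pics/w3.png

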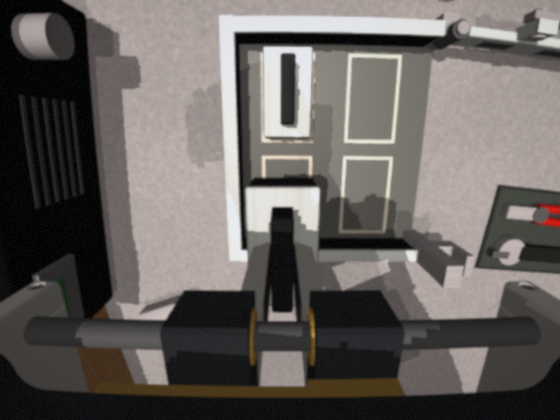

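The first module stands in its outline (288,92), and the second is held above spot1. I'll lower it.

Request:
{"method": "move_arm", "body": {
  "increments": [
    [0.0,0.03,0.03,0.4,0,0,0],
    [0.0,0,0,0.5,0,0,0],
    [0.0,0,0,0.5,0,0,0],
    [0.0,0,0,0.5,0,0,0],
    [0.0,0,0,0.35,0,0,0],
    [0.0,0,0,0.2,0,0,0],
    [0.0,0,0,0.1,0,0,0],
    [0.0,0,0,0,0,0,0]
  ]
}}

```text
time_s: 31.65
ee_pos: [0.482, 0.2893, 0.0614]
eef_rot: [3.141, 0.0, 0.053]
force: [0.0, 0.3, -3.2]
grip_width: 0.0138
grip_force: 40.0
```

```bash
python3 spot.py 1 0.0 .0515
```

```text
[0.4809 0.2904 0.    ]
t 31.6 pos [0.482  0.2893 0.0614] yaw 0.053 grip 0.0138 40.0
 turn first [ 0.     0.    -0.001] then shift units [-0.02 -0.02  0.2 ] norm 0.2
```

Request:
{"method": "move_arm", "body": {
  "increments": [
    [0.0,0,0,0.1,0,0,0],
    [0.0,0,0,0.07,0,0,0],
    [0.0,0,0,0,0,0,0],
    [0.5,0,0,0,0,0,0],
    [0.5,0,0,0,0,0,0],
    [0.5,0,0,0,0,0,0],
    [0.5,0,0,-0.4,0,0,0],
    [0.5,0,0,-0.5,0,0,0],
    [0.5,0,0,-0.5,0,0,0],
    [0.5,0,0,-0.5,0,0,0],
    [0.5,0,0,-0.4,0,0,0]
  ]
}}

```text
time_s: 32.75
ee_pos: [0.4821, 0.2899, 0.1695]
eef_rot: [-3.141, -0.001, 0.054]
force: [-0.1, -1.1, 0.0]
grip_width: 0.0467
grip_force: 0.0
```

```bash
python3 look.py; python3 -c "
from h import *
go(.474,-.265,.165,.13)"
```

```text
tool [0.483 0.29  0.173]
spanner 0.9 [array([ 0.42 , -0.074,  1.539]), np.float64(-0.912)]
cutters 0.68 [array([ 0.475, -0.076,  1.539]), np.float64(-0.825)]
psu 0.85 [0.481  0.2904 0.0411] -0.617 bay [-0.0579  0.05  ]
psu 0.58 [ 0.4741 -0.2649  0.1343] -0.956 bay 
psu 0.57 [0.5992 0.2984 0.0583] -0.855 bay [0.0605 0.0516]
psu 0.56 [ 0.4461 -0.3889  0.2728] -0.934 bay 
t 33.0 pos [0.4818 0.2897 0.1673] yaw 0.054 grip 0.0472 0.0
 turn first [ 0.     0.    -0.076] then shift units [-1.59 10.98  0.05] norm 11.1
```

Request:
{"method": "move_arm", "body": {
  "increments": [
    [0.5,0,0,0,0,0,-0.076],
    [0.5,-0.114,0.784,0,0,0,0],
    [0.5,-0.114,0.784,0,0,0,0],
    [0.5,-0.114,0.784,0,0,0,0],
    [0.5,-0.114,0.784,0,0,0,0],
    [0.5,-0.114,0.784,0,0,0,0],
    [0.5,-0.114,0.784,0,0,0,0],
    [0.5,-0.114,0.784,0,0,0,0],
    [0.5,-0.114,0.784,0,0,0,0],
    [0.5,-0.114,0.784,0,0,0,0],
    [0.5,-0.114,0.784,0,0,0,0],
    [0.5,-0.114,0.784,0,0,0,0],
    [0.5,-0.114,0.784,0,0,0,0],
    [0.5,-0.114,0.784,0,0,0,0],
    [0.5,-0.114,0.784,0,0,0,0],
    [0.5,0,0,0,0,0,0],
    [0.5,0,0,0,0,0,0]
  ]
}}

```text
time_s: 34.65
ee_pos: [0.4732, -0.2648, 0.1664]
eef_rot: [-3.14, 0.002, 0.128]
force: [-0.4, 0.6, 0.0]
grip_width: 0.0475
grip_force: 0.0
```

```bash
python3 wl.py; python3 -c "
from h import *
go(.474,-.265,.046,.13)"
```

```text
0.81 [ 0.445  -0.3883  0.2932] -0.971
0.75 [ 0.474  -0.2636  0.1301] -0.974
t 34.8 pos [ 0.4737 -0.2638  0.1671] yaw 0.13 grip 0.0471 0.0
 turn first [-0.001  0.001  0.   ] then shift units [0.   0.02 2.42] norm 2.4
```

Request:
{"method": "move_arm", "body": {
  "increments": [
    [0.5,0,0,0.5,0,0,0],
    [0.5,0,0,0.5,0,0,0],
    [0.5,0,0,0.5,0,0,0],
    [0.5,0,0,0.5,0,0,0],
    [0.5,0,0,0.41,0,0,0],
    [0.5,0,0,0,0,0,0],
    [0.0,0,0,0,0,0,0],
    [0.0,0,0,0,0,0,0],
    [0.0,0,0,0,0,0,0],
    [0.0,0,0,0,0,0,0],
    [0.0,0,0,0,0,0,0],
    [0.0,0,0,-0.3,0,0,0],
    [0.0,0,0,-0.5,0,0,0],
    [0.0,0,0,-0.5,0,0,0],
    [0.0,0,0,-0.5,0,0,0],
    [0.0,0,0,-0.5,0,0,0],
    [0.0,0,0,-0.4,0,0,0]
  ],
  "force": 40
}}

```text
time_s: 36.45
ee_pos: [0.4737, -0.2648, 0.1837]
eef_rot: [3.141, -0.0, 0.13]
force: [0.0, 0.3, -3.2]
grip_width: 0.0135
grip_force: 40.0
```

```bash
python3 spot.py 4 0.0 .19
```

```text
[0.6021 0.1969 0.    ]
t 36.5 pos [ 0.4737 -0.2648  0.1837] yaw 0.13 grip 0.0135 40.0
 turn first [ 0.    -0.     0.075] then shift units [ 3.07 -9.08 -0.13] norm 9.6
```

Request:
{"method": "move_arm", "body": {
  "increments": [
    [0.0,0,0,-0.1,0,0,0.075],
    [0.0,0.256,-0.757,0,0,0,0],
    [0.0,0.256,-0.757,0,0,0,0],
    [0.0,0.256,-0.757,0,0,0,0],
    [0.0,0.256,-0.757,0,0,0,0],
    [0.0,0.256,-0.757,0,0,0,0],
    [0.0,0.256,-0.757,0,0,0,0],
    [0.0,0.256,-0.757,0,0,0,0],
    [0.0,0.256,-0.757,0,0,0,0],
    [0.0,0.256,-0.757,0,0,0,0],
    [0.0,0.256,-0.757,0,0,0,0],
    [0.0,0.256,-0.757,0,0,0,0],
    [0.0,0.256,-0.757,0,0,0,0],
    [0.0,0,0,0,0,0,0],
    [0.0,0,0,0.5,0,0,0],
    [0.0,0,0,0.5,0,0,0],
    [0.0,0,0,0.5,0,0,0],
    [0.0,0,0,0.5,0,0,0],
    [0.0,0,0,0.4,0,0,0],
    [0.0,0,0,0,0,0,0]
  ]
}}

```text
time_s: 38.45
ee_pos: [0.6006, 0.1961, 0.0643]
eef_rot: [3.14, 0.006, 0.054]
force: [-0.2, -0.2, -3.3]
grip_width: 0.0136
grip_force: 40.0
```

```bash
python3 spot.py 4 0.0 .052
```

```text
[0.6021 0.1969 0.    ]
t 38.5 pos [0.6006 0.1961 0.0643] yaw 0.054 grip 0.0136 40.0
 turn first [ 0.001  0.006 -0.   ] then shift units [ 0.03 -0.01  0.25] norm 0.2
```

Request:
{"method": "move_arm", "body": {
  "increments": [
    [0.0,0,0,0.15,0,0,0],
    [0.0,0,0,0.09,0,0,0],
    [0.0,0,0,0,0,0,0],
    [0.5,0,0,0,0,0,0],
    [0.5,0,0,0,0,0,0],
    [0.5,0,0,0,0,0,0],
    [0.5,0,0,-0.4,0,0,0],
    [0.5,0,0,-0.5,0,0,0],
    [0.5,0,0,-0.5,0,0,0],
    [0.5,0,0,-0.5,0,0,0],
    [0.5,0,0,-0.4,0,0,0]
  ]
}}

```text
time_s: 39.55
ee_pos: [0.6026, 0.1972, 0.1725]
eef_rot: [-3.141, -0.002, 0.055]
force: [0.1, -0.2, -0.6]
grip_width: 0.047
grip_force: 0.0
```

```bash
python3 look.py; python3 -c "
from h import *
go(.4455,-.3885,.165,.28)"
```

```text
tool [0.604 0.198 0.176]
spanner 0.69 [array([ 0.42 , -0.073,  1.537]), np.float64(-0.877)]
cutters 0.59 [array([ 0.476, -0.076,  1.541]), np.float64(-0.751)]
psu 0.64 [0.5912 0.1918 0.1573] -0.714 bay [ 0.0468 -0.0544]
psu 0.58 [ 0.4463 -0.3875  0.2689] -0.934 bay 
t 39.8 pos [0.6022 0.1971 0.1701] yaw 0.055 grip 0.0469 0.0
 turn first [-0.    -0.    -0.225] then shift units [-6.25 10.39  0.1 ] norm 12.1
```

Request:
{"method": "move_arm", "body": {
  "increments": [
    [0.5,0,0,0,0,0,-0.1125],
    [0.5,0,0,0,0,0,-0.1125],
    [0.5,-0.417,0.693,0,0,0,0],
    [0.5,-0.417,0.693,0,0,0,0],
    [0.5,-0.417,0.693,0,0,0,0],
    [0.5,-0.417,0.693,0,0,0,0],
    [0.5,-0.417,0.693,0,0,0,0],
    [0.5,-0.417,0.693,0,0,0,0],
    [0.5,-0.417,0.693,0,0,0,0],
    [0.5,-0.417,0.693,0,0,0,0],
    [0.5,-0.417,0.693,0,0,0,0],
    [0.5,-0.417,0.693,0,0,0,0],
    [0.5,-0.417,0.693,0,0,0,0],
    [0.5,-0.417,0.693,0,0,0,0],
    [0.5,-0.417,0.693,0,0,0,0],
    [0.5,-0.417,0.693,0,0,0,0],
    [0.5,-0.417,0.693,0,0,0,0],
    [0.5,0,0,0,0,0,0],
    [0.5,0,0,0,0,0,0]
  ]
}}

```text
time_s: 41.65
ee_pos: [0.4446, -0.3887, 0.1689]
eef_rot: [-3.139, 0.001, 0.278]
force: [1.0, 0.6, -0.3]
grip_width: 0.0468
grip_force: 0.0
```

```bash
python3 wl.py; python3 look.py; python3 -c "
from h import *
go(.446,-.388,.046,.28)"
```

```text
0.95 [ 0.445  -0.3879  0.2837] -0.969
tool [ 0.446 -0.388  0.17 ]
spanner 0.8 [array([ 0.42 , -0.072,  1.527]), np.float64(-0.896)]
cutters 0.76 [array([ 0.476, -0.075,  1.544]), np.float64(-0.851)]
psu 0.74 [ 0.4458 -0.3856  0.1909] -0.707 bay 
psu 0.74 [0.4821 0.2912 0.0583] -0.965 bay [-0.0568  0.0507]
psu 0.59 [0.6018 0.1977 0.0493] -0.969 bay [ 0.0577 -0.0491]
psu 0.57 [0.5975 0.2978 0.0642] -0.957 bay [0.0589 0.0511]
t 42.0 pos [ 0.4457 -0.3879  0.1705] yaw 0.281 grip 0.0469 0.0
 turn first [ 0.    -0.     0.001] then shift units [0.01 0.   2.49] norm 2.5
```

Request:
{"method": "move_arm", "body": {
  "increments": [
    [0.5,0,0,0.5,0,0,0],
    [0.5,0,0,0.5,0,0,0],
    [0.5,0,0,0.5,0,0,0],
    [0.5,0,0,0.5,0,0,0],
    [0.5,0,0,0.47,0,0,0],
    [0.5,0,0,0,0,0,0],
    [0.0,0,0,0,0,0,0],
    [0.0,0,0,0,0,0,0],
    [0.0,0,0,0,0,0,0],
    [0.0,0,0,0,0,0,0],
    [0.0,0,0,0,0,0,0],
    [0.0,0,0,-0.3,0,0,0],
    [0.0,0,0,-0.5,0,0,0],
    [0.0,0,0,-0.5,0,0,0],
    [0.0,0,0,-0.5,0,0,0],
    [0.0,0,0,-0.5,0,0,0],
    [0.0,0,0,-0.5,0,0,0]
  ],
  "force": 40
}}

```text
time_s: 43.65
ee_pos: [0.4449, -0.3884, 0.1885]
eef_rot: [-3.141, 0.0, 0.28]
force: [-0.2, -0.1, -5.5]
grip_width: 0.0141
grip_force: 40.0
```

```bash
python3 spot.py 3 0.0 .19
```

```text
[0.4863 0.1906 0.    ]
t 43.6 pos [ 0.4449 -0.3884  0.1885] yaw 0.28 grip 0.0141 40.0
 turn first [-0.001  0.     0.225] then shift units [  1.46 -11.52  -0.03] norm 11.6
```

Request:
{"method": "move_arm", "body": {
  "increments": [
    [0.0,0,0,0,0,0,0.1125],
    [0.0,0,0,0,0,0,0.1125],
    [0.0,0.104,-0.823,0,0,0,0],
    [0.0,0.104,-0.823,0,0,0,0],
    [0.0,0.104,-0.823,0,0,0,0],
    [0.0,0.104,-0.823,0,0,0,0],
    [0.0,0.104,-0.823,0,0,0,0],
    [0.0,0.104,-0.823,0,0,0,0],
    [0.0,0.104,-0.823,0,0,0,0],
    [0.0,0.104,-0.823,0,0,0,0],
    [0.0,0.104,-0.823,0,0,0,0],
    [0.0,0.104,-0.823,0,0,0,0],
    [0.0,0.104,-0.823,0,0,0,0],
    [0.0,0.104,-0.823,0,0,0,0],
    [0.0,0.104,-0.823,0,0,0,0],
    [0.0,0.104,-0.823,0,0,0,0],
    [0.0,0,0,0,0,0,0],
    [0.0,0,0,0,0,0,0]
  ]
}}

```text
time_s: 45.45
ee_pos: [0.4859, 0.191, 0.1871]
eef_rot: [3.141, 0.001, 0.057]
force: [-0.6, -0.2, -5.5]
grip_width: 0.0138
grip_force: 40.0
```

```bash
python3 spot.py 3 0.0 .062;python3 - <<'E'
from h import *
c=ctrl.camera('wrist');cv2.imwrite('pics/w4.png',c['color'])
E
```

```text
[0.4863 0.1906 0.    ]
t 45.5 pos [0.4859 0.191  0.1871] yaw 0.057 grip 0.0138 40.0
 turn first [0.    0.001 0.002] then shift units [0.01 0.01 2.5 ] norm 2.5
```

View pics/w4.png

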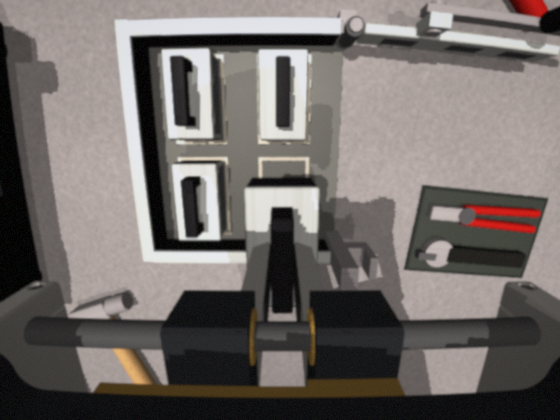

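Three modules stand in their outlines, at (187,92), (283,92) and (197,200). The fourth is held over spot3, and both tools are on the mat. I'll lower it and release.

Request:
{"method": "move_arm", "body": {
  "increments": [
    [0.0,0,0,0.5,0,0,0],
    [0.0,0,0,0.5,0,0,0],
    [0.0,0,0,0.5,0,0,0],
    [0.0,0,0,0.5,0,0,0],
    [0.0,0,0,0.4,0,0,0],
    [0.0,0,0,0.2,0,0,0],
    [0.0,0,0,0.08,0,0,0],
    [0.0,0,0,0,0,0,0],
    [0.5,0,0,0,0,0,0],
    [0.5,0,0,0,0,0,0],
    [0.5,0,0,0,0,0,0],
    [0.5,0,0,-0.4,0,0,0],
    [0.5,0,0,-0.5,0,0,0],
    [0.5,0,0,-0.5,0,0,0],
    [0.5,0,0,-0.5,0,0,0],
    [0.5,0,0,-0.5,0,0,0]
  ]
}}

```text
time_s: 47.1
ee_pos: [0.4864, 0.1904, 0.1744]
eef_rot: [-3.141, -0.001, 0.055]
force: [-0.5, -0.4, 0.5]
grip_width: 0.0468
grip_force: 0.0
```

```bash
python3 look.py
```

```text
tool [0.488 0.191 0.178]
spanner 0.71 [array([ 0.42 , -0.075,  1.531]), np.float64(-0.915)]
cutters 0.68 [array([ 0.475, -0.075,  1.536]), np.float64(-0.836)]
psu 0.91 [0.6103 0.198  0.0577] -0.812 bay [ 0.0663 -0.0493]
psu 0.84 [ 0.4739  0.1904 -0.0885] -0.359 bay [-0.0704 -0.0494]
psu 0.54 [0.6171 0.2904 0.9111] -0.061 bay [0.078  0.0425]
```

Request:
{"method": "move_arm", "body": {
  "increments": [
    [0.5,0,0,-0.15,0,0,-0.1495],
    [0.5,0,0,-0.15,0,0,-0.1495],
    [0.5,0,0,0,0,0,-0.1495],
    [0.5,0,0,0,0,0,-0.1495],
    [0.5,0,0,0,0,0,-0.1495],
    [0.5,0,0,0,0,0,-0.1495],
    [0.5,0,0,0,0,0,-0.1495],
    [0.5,0,0,0,0,0,-0.1495],
    [0.5,0,0,0,0,0,-0.1495],
    [0.5,0,0,0,0,0,-0.1495],
    [0.5,-0.575,0.487,0,0,0,0],
    [0.5,-0.575,0.487,0,0,0,0],
    [0.5,-0.575,0.487,0,0,0,0],
    [0.5,-0.575,0.487,0,0,0,0],
    [0.5,-0.575,0.487,0,0,0,0],
    [0.5,-0.575,0.487,0,0,0,0],
    [0.5,-0.575,0.487,0,0,0,0],
    [0.5,-0.575,0.487,0,0,0,0],
    [0.5,0,0,0,0,0,0],
    [0.5,0,0,0,0,0,0]
  ]
}}

```text
time_s: 49.3
ee_pos: [0.676, -0.0439, 0.186]
eef_rot: [-3.139, -0.0, 1.549]
force: [-0.7, 1.3, 0.5]
grip_width: 0.0472
grip_force: 0.0
```

```bash
python3 look.py
python3 - <<'E'
from h import *
go(.678,-.043,.09,1.55)
c=ctrl.camera('wrist');P=pose(c);b=np.load('bay.npy')
im=c['color'].copy()
H=place(b,np.array([[.12,-.117,0]]))[0]
for g,col in((1.495,(0,255,0)),(1.57,(255,0,255))):
    a=np.pi+g+b[2];d=np.array([np.cos(a),np.sin(a),0]);n=np.array([-np.sin(a),np.cos(a),0])
    for X in [H+.175*d+.014*n+[0,0,z] for z in(.083,.12)]+[H+r*d+.014*n+[0,0,.083] for r in(.07,.12,.255)]:
        u=proj(c,P,X)[0];cv2.circle(im,tuple(int(t) for t in u),2,col,-1)
cv2.imwrite('pics/w5.png',im)
E
```

```text
tool [ 0.676 -0.043  0.187]
cutters 0.68 [array([ 0.476, -0.077,  1.34 ]), np.float64(0.0)]
psu 0.95 [0.4858 0.1912 0.0289] -0.945 bay [-0.0585 -0.0493]
psu 0.63 [0.4806 0.2909 0.0654] -0.971 bay [-0.0583  0.0505]
psu 0.63 [0.5974 0.2981 0.0584] -0.967 bay [0.0588 0.0513]
psu 0.57 [0.6018 0.1978 0.0489] -0.984 bay [ 0.0577 -0.049 ]
psu 0.27 [0.5382 0.2435 0.3576] -0.109 bay [-0.0033  0.0001]
t 49.5 pos [ 0.676  -0.0426  0.188 ] yaw 1.551 grip 0.0473 0.0
 turn first [-0.    -0.     0.001] then shift units [-0.01  0.04  1.96] norm 2.0
```

View pics/w5.png

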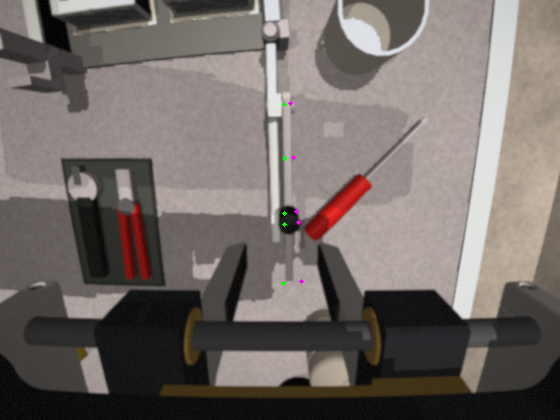

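All four modules read within 3 mm of their spots, and both tools are on the mat. The knob top is at (289,218), about 5 mm to the right of where I predicted it, so I'll correct and grip it.

Request:
{"method": "move_arm", "body": {
  "increments": [
    [0.5,0,0.1,0,0,0,-0.027],
    [0.5,0,0,0.5,0,0,0],
    [0.5,0,0,0.5,0,0,0],
    [0.5,0,0,0.5,0,0,0],
    [0.5,0,0,0.3,0,0,0],
    [0.5,0,0,0.12,0,0,0],
    [0.5,0,0,0,0,0,0],
    [0.5,0,0,0,0,0,0],
    [0.1,0,0,0,0,0,0],
    [0.1,0,0,0,0,0,0],
    [0.1,0,0,0,0,0,0],
    [0.1,0,0,0,0,0,0],
    [0.1,0,0,0,0,0,0]
  ],
  "force": 20
}}

```text
time_s: 50.85
ee_pos: [0.6814, -0.0437, 0.0922]
eef_rot: [3.141, 0.0, 1.577]
force: [-1.3, 0.2, 1.9]
grip_width: 0.0194
grip_force: 20.0
```

Run:
```python
from h import *
o=ctrl.get_obs();print(o['grip_width'],o['grip_force'],o['force'],o['moment'],o['ee_pos'])
b=np.load('bay.npy');H=place(b,np.array([[.12,-.117,0]]))[0];print(H)
v=np.array(o['ee_pos'])-H; r=np.hypot(*v[:2]); print('r',r,'g',np.arctan2(v[1],v[0])-.08-np.pi-b[2]+2*np.pi)
```

```text
0.01943460274650128 20.0002259016037 [-1.34076351  0.22682946  1.85921919] [-0.05878525 -0.01357569  0.00651137] [ 0.68141836 -0.04371249  0.09217969]
[0.66768483 0.13332329 0.        ]
r 0.17756766242786265 g 1.513856192075358
```

Request:
{"method": "move_arm", "body": {
  "increments": [
    [0.1,0.039,0,-0.103,0,0,0],
    [0.1,0.039,0,-0.103,0,0,0],
    [0.1,0.05,0,-0.099,0,0,0],
    [0.1,0.05,0,-0.099,0,0,0],
    [0.1,0.058,0,-0.093,0,0,0],
    [0.1,0.058,0,-0.093,0,0,0],
    [0.1,0,0,0,0,0,0],
    [0.1,0,0,0,0,0,0]
  ]
}}

```text
time_s: 51.65
ee_pos: [0.6814, -0.0288, 0.1216]
eef_rot: [3.141, -0.0, 1.577]
force: [0.4, 0.7, -1.8]
grip_width: 0.0198
grip_force: 20.0
```

Run:
```python
from h import *
o=ctrl.get_obs();print(o['grip_width'],o['force'],o['moment'],o['ee_pos'],o['eef_rot'])
c=ctrl.camera('wrist');cv2.imwrite('pics/w6.png',c['color'])
```

```text
0.019800468528932347 [ 0.42782962  0.72049095 -1.76022767] [ 0.08269545 -0.07039458 -0.0545558 ] [ 0.68135131 -0.02877487  0.12160334] [ 3.14118468e+00 -1.99924309e-04  1.57701897e+00]
```

View pics/w6.png

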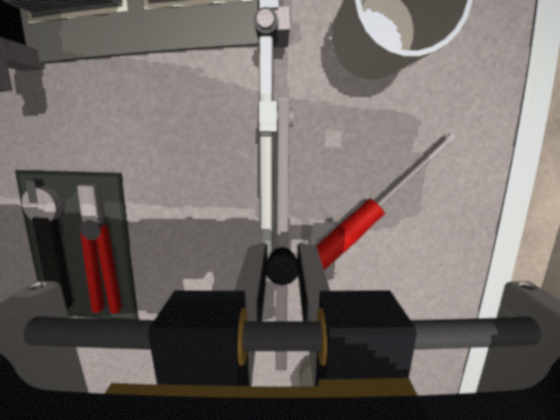

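The knob is held between the pads at (283,265) and the bar is lifted. Now I'll swing the gate.

Request:
{"method": "move_arm", "body": {
  "increments": [
    [0.1,-0.012,-0.241,0,0,0,0.075],
    [0.1,-0.012,-0.241,0,0,0,0.075],
    [0.1,-0.012,-0.241,0,0,0,0.075],
    [0.1,-0.012,-0.241,0,0,0,0.075],
    [0.1,-0.012,-0.241,0,0,0,0.075],
    [0.1,-0.012,-0.241,0,0,0,0.075],
    [0.1,-0.012,-0.241,0,0,0,0.075],
    [0.1,-0.012,-0.241,0,0,0,0.075],
    [0.1,0,0,0,0,0,0]
  ]
}}

```text
time_s: 52.6
ee_pos: [0.5876, -0.0081, 0.1213]
eef_rot: [-3.141, -0.002, 0.975]
force: [3.9, 7.0, -4.9]
grip_width: 0.0196
grip_force: 20.0
```

```bash
cat > gt.py <<'E'
from h import *
o=ctrl.get_obs();b=np.load('bay.npy');H=place(b,np.array([[.12,-.117,0]]))[0]
p=np.array(o['ee_pos']);v=p-H; r=np.hypot(*v[:2]); al=np.sqrt(r*r-.014**2)
g=(np.arctan2(v[1],v[0])-np.arctan(.014/al)-np.pi-b[2])%(2*np.pi)
print('t',o['time_s'],'along',al.round(4),'g',round(g,3),'yaw-g',round(o['eef_rot'][2]-b[2],3),'z',p[2],'F',np.round(o['force'],1),'M',np.round(o['moment'],2),'grip',o['grip_width'])
E
python3 gt.py
```

```text
t 52.6 along 0.162 g 0.915 yaw-g 0.92 z 0.12134498503222949 F [ 3.9  7.  -4.9] M [ 1.28 -0.65 -0.07] grip 0.019566746119063637
```

Request:
{"method": "move_arm", "body": {
  "increments": [
    [0.1,-0.012,-0.241,0,0,0,0.075],
    [0.1,-0.012,-0.241,0,0,0,0.075],
    [0.1,-0.012,-0.241,0,0,0,0.075],
    [0.1,-0.012,-0.241,0,0,0,0.075],
    [0.1,-0.012,-0.241,0,0,0,0.075],
    [0.1,-0.012,-0.241,0,0,0,0.075],
    [0.1,-0.012,-0.241,0,0,0,0.075],
    [0.1,-0.012,-0.241,0,0,0,0.075],
    [0.1,-0.012,-0.241,0,0,0,0.075],
    [0.1,0,0,0,0,0,0],
    [0.1,0,0,0,0,0,0]
  ]
}}

```text
time_s: 53.7
ee_pos: [0.5186, 0.071, 0.1215]
eef_rot: [-3.141, -0.004, 0.302]
force: [10.7, 5.8, -9.8]
grip_width: 0.0194
grip_force: 20.0
```

```bash
python3 gt.py;python3 - <<'E'
from h import *
c=ctrl.camera('scene');cv2.imwrite('pics/s7.png',cv2.resize(c['color'][180:,140:480],None,fx=2,fy=2))
E
```

```text
t 53.7 along 0.161 g 0.255 yaw-g 0.248 z 0.121532361431515 F [10.7  5.8 -9.8] M [ 1.03 -2.03  0.05] grip 0.019417561616316928
```

View pics/s7.png

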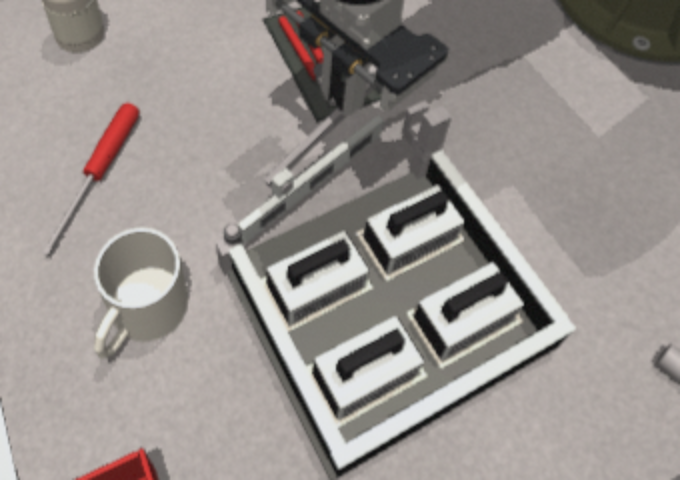

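The bar is lifted and all four modules stand in the bay. The radial pull on the hand is growing, so I'll ease in slightly and keep closing.

Request:
{"method": "move_arm", "body": {
  "increments": [
    [0.1,0.04,0,0.03,0,0,0],
    [0.1,-0.01,-0.16,0,0,0,0.05],
    [0.1,-0.01,-0.16,0,0,0,0.05],
    [0.1,-0.01,-0.16,0,0,0,0.05],
    [0.1,0,0,0,0,0,0]
  ]
}}

```text
time_s: 54.25
ee_pos: [0.5113, 0.094, 0.1203]
eef_rot: [3.142, 0.001, 0.15]
force: [-6.2, -0.7, 4.8]
grip_width: 0.0193
grip_force: 20.0
```

```bash
python3 gt.py
```

```text
t 54.25 along 0.1606 g 0.105 yaw-g 0.096 z 0.12030216362076657 F [-6.2 -0.7  4.8] M [-0.33  1.03 -0.08] grip 0.019318102663956078
```

Request:
{"method": "move_arm", "body": {
  "increments": [
    [0.1,-0.015,-0.13,0,0,0,0.04],
    [0.1,-0.01,-0.1,0,0,0,0.03],
    [0.1,-0.005,-0.06,0,0,0,0.02],
    [0.1,0,0,0,0,0,0],
    [0.1,0,0,0,0,0,0]
  ]
}}

```text
time_s: 54.75
ee_pos: [0.5085, 0.1077, 0.1201]
eef_rot: [3.142, 0.0, 0.062]
force: [-5.0, -0.0, 3.5]
grip_width: 0.0196
grip_force: 20.0
```

```bash
python3 gt.py
```

```text
t 54.75 along 0.1606 g 0.018 yaw-g 0.008 z 0.12007366654916887 F [-5.  -0.   3.5] M [-0.06  0.82 -0.02] grip 0.01960737572415142
```

Request:
{"method": "move_arm", "body": {
  "increments": [
    [0.1,0,-0.03,0,0,0,0.008],
    [0.1,0,-0.03,0,0,0,0],
    [0.1,0,0,0,0,0,0],
    [0.1,0,0,0,0,0,0]
  ]
}}

```text
time_s: 55.15
ee_pos: [0.5082, 0.1094, 0.12]
eef_rot: [3.14, 0.001, 0.054]
force: [-6.9, -10.6, 5.3]
grip_width: 0.0196
grip_force: 20.0
```

```bash
python3 gt.py
```

```text
t 55.15 along 0.1607 g 0.007 yaw-g -0.001 z 0.11997272979971438 F [ -6.9 -10.6   5.3] M [-1.76  1.02 -0.07] grip 0.01956710437427448
```

Contact is felt, so the gate is shut. I'll lower the bar.

Request:
{"method": "move_arm", "body": {
  "increments": [
    [0.1,-0.05,0.01,0.09,0,0,0],
    [0.1,-0.055,0,0.09,0,0,0],
    [0.1,-0.05,0,0.095,0,0,0],
    [0.1,-0.05,0,0.095,0,0,0],
    [0.1,-0.04,0,0.1,0,0,0],
    [0.1,0,0,0,0,0,0]
  ]
}}

```text
time_s: 55.75
ee_pos: [0.4965, 0.1087, 0.096]
eef_rot: [3.14, -0.001, 0.054]
force: [-0.2, -6.6, 0.4]
grip_width: 0.0196
grip_force: 20.0
```

```bash
python3 gt.py
```

```text
t 55.75 along 0.1723 g 0.007 yaw-g -0.0 z 0.09603075915461151 F [-0.2 -6.6  0.4] M [-1.13 -0.25  0.02] grip 0.01959514021673205
```

Now at about 0.04 rad. I'll finish lowering, release, and rise clear.

Request:
{"method": "move_arm", "body": {
  "increments": [
    [0.1,-0.03,0,0.06,0,0,0],
    [0.1,0,0,0,0,0,0],
    [0.45,0,0,0,0,0,0],
    [0.45,0,0,0,0,0,0],
    [0.45,0,0,0,0,0,0],
    [0.45,0,0,-0.2,0,0,0],
    [0.45,0,0,-0.5,0,0,0],
    [0.45,0,0,-0.5,0,0,0],
    [0.45,0,0,-0.5,0,0,0],
    [0.45,-0.3,0.7,-0.5,0,0,0],
    [0.45,-0.3,0.7,-0.3,0,0,0],
    [0.45,-0.3,0.7,0,0,0,0],
    [0.45,-0.3,0.7,0,0,0,0],
    [0.45,-0.3,0.7,0,0,0,0],
    [0.45,-0.3,0.7,0,0,0,0],
    [0.45,-0.3,0.7,0,0,0,0],
    [0.45,-0.3,0.7,0,0,0,0],
    [0.45,0,0,0,0,0,0],
    [0.45,0,0,0,0,0,0]
  ]
}}

```text
time_s: 57.65
ee_pos: [0.3898, -0.1768, 0.219]
eef_rot: [3.141, -0.001, 0.052]
force: [0.2, -0.2, 0.5]
grip_width: 0.042
grip_force: 0.0
```

```bash
python3 look.py;python3 - <<'E'
from h import *
c=ctrl.camera('scene');cv2.imwrite('pics/s8.png',cv2.resize(c['color'][120:,140:480],None,fx=2,fy=2))
E
```

```text
tool [ 0.39  -0.176  0.219]
spanner 0.58 [array([ 0.42 , -0.071,  1.528]), np.float64(-0.753)]
cutters 0.61 [array([ 0.475, -0.075,  1.54 ]), np.float64(-0.722)]
psu 0.87 [0.486  0.1918 0.0423] -0.97 bay [-0.0582 -0.0487]
psu 0.87 [0.6022 0.197  0.0805] -0.946 bay [ 0.0581 -0.0499]
psu 0.7 [0.483  0.2906 0.0301] -0.963 bay [-0.0559  0.05  ]
psu 0.7 [0.5973 0.2982 0.0559] -0.959 bay [0.0587 0.0514]
psu 0.62 [0.525  0.2411 0.2948] -0.098 bay [-0.0166 -0.0016]
```

View pics/s8.png

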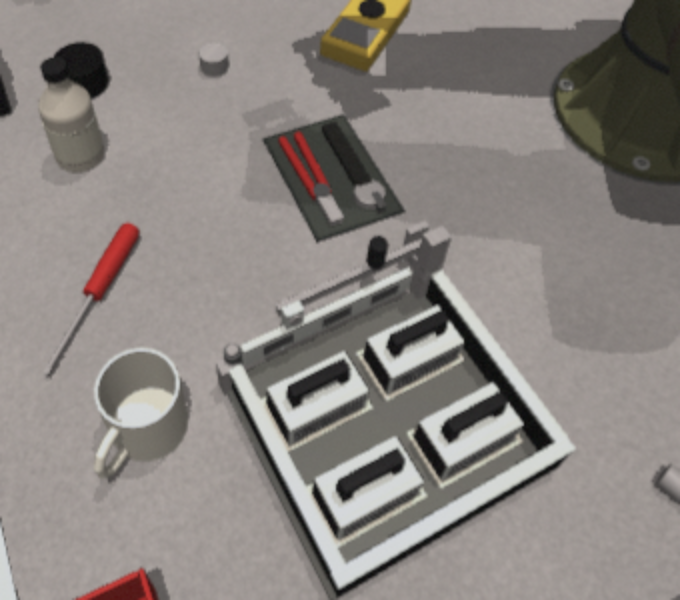

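The gate is shut with its bar level in the catch at (420,245). All four modules stand on their outlines, and both tools lie on the mat around (335,180). Handing in.

```bash
python3 -c "
from h import *
print(ctrl.hand_in())"
```

```text
the job is handed in; nothing more can be done
None
```

I handed the job in with both tools flat on the mat, all four modules within about 3 mm of their outlines by the cameras, and the gate shut with its bar down in the catch; no verdict was returned.

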